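# Touch off a die-cast pack base and build the cell pile on it

### The arm

A 6-joint arm with a two-finger parallel gripper is mounted at the origin on a cart in front of the work surface, level with it; the furniture and walls round the work are solid. World frame = base frame: x ahead of the robot, y to its left, z up, the work surface at z = 0. Lengths are in m, angles in rad, forces in N, time in s.
With the tool pointing down it reaches from about 0.3 to 0.875 m from the base axis. Payload 6.4 kg.
Tool frame: the origin (TCP) lies midway between the tips of the shut fingers; the grasp point (between the pads) lies 19 mm behind it (ctrl.hold_point_z is the distance from the TCP to the grasp point, in m); z points along the fingers, y is the line along which they close (so a half turn about z gives the same grasp; the last joint's range is limited). The gripper opens to 85 mm and grips with 20 to 120 N. Pads are 22 mm wide; open, the fingers measure 114 mm over their backs; the gripper's body (76 mm by 85 mm) begins 54 mm behind the grasp point. The pads swing forward as they close: fully open they stand 13 mm farther back than shut.
Start: joints at [-1.519, 0.181, 1.607, -0, 1.354, -0.206], TCP at [0.147, -0.556, 0.231] pointing down, gripper open.
Joint ranges: [-2.99, 2.99], [-0.89, 2.07], [0.3, 2.58], [-1.14, 4.28], [0, 2.63], [-3.12, 3.12]. Speed limits (rad/s): [2.57, 2.57, 3.01, 3.14, 3.14, 3.14].

### API

Orientations are given as a unit quaternion [w, x, y, z].
In Python, from bench import ctrl gives the robot as it stands.
- The arm moves only by the tool carry_out, never from a script. Its argument "plan" is text: rows parted by semicolons, each of 6 numbers parted by spaces: the shift along the tool's x, y, z as a fraction of full scale, then the turn, a rotation vector about the tool's x, y, z as a fraction of full scale. A call has exactly 8 rows; each row shifts and turns the commanded pose from where the row before left it, along the tool's axes as they then stand; what a row does not reach is not made up. Full scale, the value 1, is 40 mm for a shift and 0.1 rad for a turn. A row lasts 1/12 s, in which the tool goes at most 41.7 mm and 7.16 degrees, less where a joint would pass 70% of its speed; a pose out of reach is approached as far as the arm can. A call with a number of a shift or a turn outside -1 to 1 is refused whole. A call with a gripper value outside its range is refused whole. "claw" is the gripper's target within -1 to 1 (shut at 1, half-way at 0, fully open at -1), set as the call begins (left out, the last holds). The fingers move at their own pace and stop on an object; the grip force is fixed at half the most. Time passes only in rows, so rows that do not move let the fingers close, or fill a call up. It gives the time, the measured TCP pose, the force, the opening and the grip force at its end, in the units of the state.
- ctrl.get_obs(): the state, without advancing time (a new reading comes with each control period).
- ctrl.camera(name): name is "side" or "top"; returns a dict with "pixels" (400x640x3 uint8, red, green, blue), "mtx" (3x3 intrinsics, pixels), "R" (3x3) and "t" (3): a world point X has camera coordinates R X + t. Camera axes: x right, y down, z forward; pixel columns grow to the right and rows downward; lengths in m; the calibration is good to about 2 mm. A picture is of the moment at which its call begins. There is no depth.
- ctrl.hand_in(): hands the job in; it is judged then, once.
The state is a dict: "time_s": time; "q": joint angles; "dq": joint speeds; "joint_efforts": joint torques, N m; "eef_pos": TCP position; "eef_rot": TCP orientation; "wrist_force": force on the tool from outside, world axes, zero at the start; "torque": the same for the moment, N m; "opening": opening from 0.0 (shut) to 1.0 (fully open); "grasp_force": force on a finger pad.
Only numpy, scipy, OpenCV 4.12 (cv2) and the standard library are available. Lean on these libraries where they do the work, as an engineer would, in place of code of your own. Each camera call takes 0.05 s, during which the arm holds its last target. There are 200 camera calls.

### The job

Locate the clamped aluminium casting with the edge finder: gently touch the rim of its disc to the casting's side at the red mark, then at the yellow mark, then at the blue mark, a moment each, and stand the finder back upright in the middle of its round rubber pad. Then stack the tan battery cells that lie on the bench near the casting and on the left edge of the blue mat (not the one away beyond the mat) into one pile, flat, squarely along the casting (either way round) and centred on its top, and finally stand the small pale brass weight upright on the middle of the pile. Do not disturb the solder spool, the flux jar or the tape roll.

Things in the scene. Friction and masses are not known exactly. Their poses are not given: they have to be found in the camera images.
- casting: aluminium block 66 (x) x 120 (y) x 24 (z) mm, immovable on a 140 x 200 x 10 mm dark steel plate that reaches 20 mm or more beyond it all round. Origin: centre of its underside, 10 mm above the bench; z up. Two toe clamps stand on its far (+x) side, at most 20 mm above the plate; its -x side and -y end are free. A black 48 x 96 mm rectangle on its top shows where the pile belongs.
- mark_red (a point): red dot (also a red tick on the top edge above it) on the casting's -x side face, half-way up the side; touched with the finder's disc from -x
- mark_yellow (a point): yellow dot and tick on the same -x side face of the casting, 80 mm from the red one towards the casting's -y
- mark_blue (a point): blue dot and tick at the middle of the casting's -y end face, half-way up; touched with the disc from -y
- seat (a point): centre of the casting's flat top, 34 mm above the bench; same axes as the casting
- pad_top (a point): centre of the upper face of the fixed round black rubber pad with an orange ring, 90 mm diameter, 3 mm thick, on which the finder stands at first
- finder_foot (a point): centre of the underside of the edge finder, a loose upright tool 82 mm tall, 0.25 kg: at the bottom a steel touch disc, 60 mm diameter, 12 mm thick; above it a black barrel, 30 mm diameter, up to 76 mm, with a heavy 38 mm steel collar from 15 to 31 mm and a green cap. The disc floats sideways on springs, 0.4 N per mm, 7 mm any way, then hard. The point stays with the barrel. z up.
- finder_grip (a point): centre of the finder's barrel where it is gripped, 58 mm above the underside of its disc; z up along the barrel
- cell1_mid (a point): centre of a flat tan battery cell (absent in some starts), on the bench or on the 2.4 mm thick blue mat: pack 87 (x) x 42 (y) x 8.5 (z) mm, with a thin 5 mm terminal strip beyond its +x end that touches nothing; half-way up, 4.25 mm above its underside. 0.045 kg; gripped across the 42 mm. x along the cell, z up.
- cell2_mid (a point): centre of a flat tan battery cell (absent in some starts), on the bench or on the 2.4 mm thick blue mat: pack 87 (x) x 42 (y) x 8.5 (z) mm, with a thin 5 mm terminal strip beyond its +x end that touches nothing; half-way up, 4.25 mm above its underside. 0.045 kg; gripped across the 42 mm. x along the cell, z up.
- cell3_mid (a point): centre of a flat tan battery cell (absent in some starts), on the bench or on the 2.4 mm thick blue mat: pack 87 (x) x 42 (y) x 8.5 (z) mm, with a thin 5 mm terminal strip beyond its +x end that touches nothing; half-way up, 4.25 mm above its underside. 0.045 kg; gripped across the 42 mm. x along the cell, z up.
- cell4_mid (a point): centre of a flat tan battery cell (absent in some starts), on the bench or on the 2.4 mm thick blue mat: pack 87 (x) x 42 (y) x 8.5 (z) mm, with a thin 5 mm terminal strip beyond its +x end that touches nothing; half-way up, 4.25 mm above its underside. 0.045 kg; gripped across the 42 mm. x along the cell, z up.
- weight_mid (a point): centre of a small pale brass (cream-coloured) weight, round, foot 26 mm in diameter and 16 mm high, above it a waisted knob of 20 mm, 29 mm tall in all; half-way up, 14.5 mm above its foot; 0.08 kg; z up when it stands
- solder_spool: bystander: black solder spool, 55 mm diameter, 36 mm tall, standing loose; origin centre of underside
- flux_jar: bystander: jar with yellow lid, 36 mm diameter, 33 mm tall, loose; origin centre of underside
- tape_roll: bystander: roll of amber tape lying flat, 60 mm diameter, 12 mm tall, loose; origin centre of underside
Mind the look-alikes: they are no part of the job. Leave any orange look-alike of the part that bears finder_foot alone.

How it is judged:
By the outcome, as a careful person would: the job done as asked, in the order asked, and still so for the second after the job is handed in, with the robot touching nothing.
Of cell1, cell2, cell3, cell4 only 3 to 4 are there at a start; the rules pass over those that are not, and their reading is None.
At some moment in a run one of finder may be knocked a few centimetres aside while the robot is not near it.
It also fails if it takes over 210 s, if anything falls off the work surface, if the arm or the gripper's body presses on something with over 40 N, if the wrist force passes 120 N, or if a joint passes its speed limit or range.

## Working session

There is one attempt and no reset: what is moved stays moved. The work goes in short steps, Python scripts to look and compute and a tool call to move; the robot and the scene stay as the last step left them, time stands still between calls to the robot, and variables do not carry over. Pictures are saved under pics/ and viewed, at most 14 in all, crops included, and the job is handed in when it is done.

Besides the shell and the picture viewer there is one more tool, called after "Emit:" by a JSON object that holds its "fn" and its "kwargs", one argument or row to a line. carry_out: Moves the arm, as the interface text tells. Shift numbers are shares of 40 mm and turn numbers shares of 0.1 rad, none past 1 either way. Its arguments: {"type":"object","properties":{"plan":{"type":"string"},"claw":{"type":"number"}},"required":["plan"]}

```bash
ls; mkdir -p pics; python3 - <<'E'
from bench import ctrl
import cv2,numpy as np
for n in("top","side"):
    c=ctrl.camera(n); np.savez(f"pics/{n}0.npz",**c)
    cv2.imwrite(f"pics/{n}0.png",c["pixels"][:,:,::-1]); print(n,c["mtx"].round(1).tolist(),c["R"].round(4).tolist(),c["t"].round(4).tolist())
o=ctrl.get_obs();print(o, ctrl.hold_point_z)
E
```

```text
pics
top [[431.4, 0.0, 313.1], [0.0, 431.4, 203.8], [0.0, 0.0, 1.0]] [[-0.0216, -0.9997, -0.0108], [-0.9948, 0.0226, -0.0997], [0.0999, 0.0086, -0.995]] [-0.1286, 0.5453, 1.1052]
side [[499.9, 0.0, 311.7], [0.0, 499.9, 197.7], [0.0, 0.0, 1.0]] [[0.9995, 0.0328, 0.0011], [0.021, -0.6125, -0.7902], [-0.0253, 0.7898, -0.6129]] [-0.5406, -0.0251, 1.4972]
{'time_s': 0.1, 'q': array([-1.51931636e+00,  1.81477000e-01,  1.60790888e+00,  2.97226848e-05,
        1.35379188e+00, -2.06341055e-01]), 'dq': array([-0.00109115, -0.00106981, -0.00069169, -0.00174497,  0.00141458,
       -0.00189865]), 'joint_efforts': array([ 4.56928565e-04, -4.45877516e+01, -3.52238166e+01, -3.79217081e-04,
        4.13528745e-03, -9.45849798e-07]), 'eef_pos': array([ 0.14658749, -0.55549105,  0.23046805]), 'eef_rot': array([-7.89056409e-04,  9.91702641e-01,  1.28550546e-01,  7.57733252e-05]), 'wrist_force': array([ 0.32822892, -0.42377676, -0.95594208]), 'torque': array([-0.00297971, -0.00531643,  0.04047495]), 'grasp_force': 0.0, 'opening': 0.9988136045537312} 0.0187
```

View pics/top0.png

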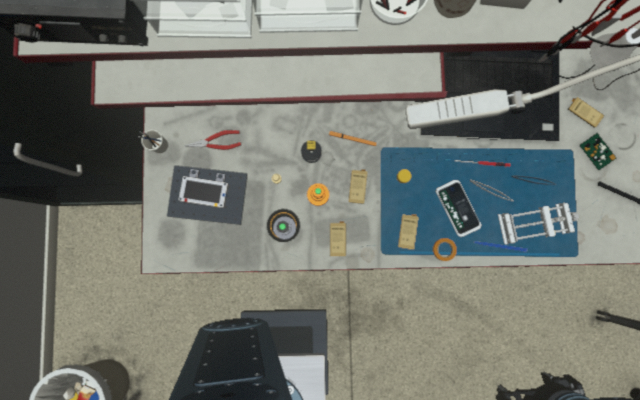

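View pics/side0.png

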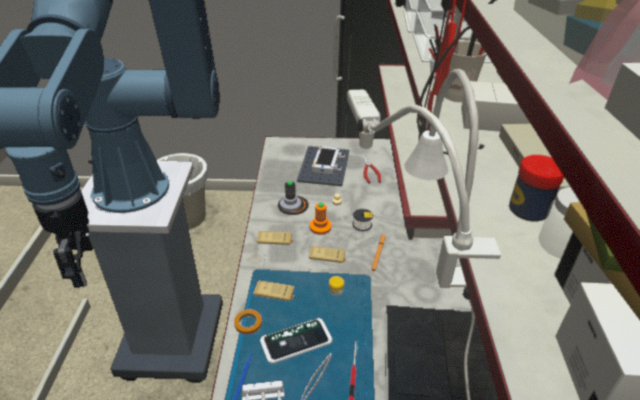

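Top view: casting (203,192), finder with green cap on ring pad (283,226), orange look-alike (318,194), weight (276,179). The cells are at (338,238), (358,186) and (408,230); the one beyond the mat (586,112) is excluded. The bystanders are the spool (311,150), jar (403,176) and tape (445,250). I'll confirm with an enlarged crop while measuring.

```bash
cat > h.py <<'E'
import numpy as np,cv2
from bench import ctrl
from scipy.spatial.transform import Rotation as Ro
def ray(c,u,v):
    d=c["R"].T@np.linalg.solve(c["mtx"],[u,v,1.]); return -c["R"].T@c["t"],d
def cast(c,u,v,z):
    o,d=ray(c,u,v); return o+d*(z-o[2])/d[2]
def proj(c,X):
    p=c["mtx"]@(c["R"]@np.asarray(X,float)+c["t"]); return p[:2]/p[2]
def tri(c1,p1,c2,p2):
    A=[];b=[]
    for c,p in((c1,p1),(c2,p2)):
        o,d=ray(c,*p); d/=np.linalg.norm(d); P=np.eye(3)-np.outer(d,d); A.append(P);b.append(P@o)
    return np.linalg.lstsq(np.vstack(A),np.hstack(b),rcond=None)[0]
def blobs(c,lo,hi,box,amin=4):
    h=cv2.cvtColor(c["pixels"],cv2.COLOR_RGB2HSV); m=cv2.inRange(h,np.array(lo),np.array(hi))
    k=np.zeros_like(m); x0,y0,x1,y1=box; k[y0:y1,x0:x1]=m[y0:y1,x0:x1]
    cs,_=cv2.findContours(k,cv2.RETR_EXTERNAL,cv2.CHAIN_APPROX_NONE)
    out=[]
    for q in cs:
        kk=np.zeros_like(m); cv2.drawContours(kk,[q],-1,255,-1); ys,xs=np.nonzero(kk)
        if len(xs)>=amin: out.append((np.array([xs.mean(),ys.mean()]),len(xs),q))
    return sorted(out,key=lambda a:-a[1])
def rect(c,q,z):
    P=np.array([cast(c,*p[0],z)[:2] for p in q]).astype(np.float32)*1000
    (cx,cy),(w,h),a=cv2.minAreaRect(P); 
    if w<h: w,h,a=h,w,a+90
    return round(cx,1),round(cy,1),round(w,1),round(h,1),round((a+90)%180-90,1)
def crop(c,box,s,fn):
    x0,y0,x1,y1=box; cv2.imwrite(fn,cv2.resize(c["pixels"][y0:y1,x0:x1,::-1],None,fx=s,fy=s,interpolation=cv2.INTER_CUBIC))
E
python3 - <<'E'
from h import *
T=dict(np.load("pics/top0.npz"));S=dict(np.load("pics/side0.npz"))
a=cv2.resize(T["pixels"][140:265,155:430,::-1],(770,350),interpolation=cv2.INTER_CUBIC)
b=cv2.resize(S["pixels"][140:225,250:390,::-1],(400,243),interpolation=cv2.INTER_CUBIC)
o=np.zeros((595,770,3),np.uint8);o[:350]=a;o[352:595,:400]=b
hsv=lambda c,u,v:cv2.cvtColor(c["pixels"],cv2.COLOR_RGB2HSV)[v,u]
cv2.imwrite("pics/crop1.png",o)
for n,c,pts in(("T",T,[(338,235),(358,190),(408,228),(276,179),(283,226),(203,192),(185,190),(230,190),(260,235)]),("S",S,[(270,238),(290,184),(337,198)])):
    for p in pts: print(n,p,hsv(c,*p))
for nm,c,box in(("T",T,(320,160,430,260)),("S",S,(250,225,350,305))):
  for p,n,q in blobs(c,(12,60,120),(28,200,255),box,80):
    print(nm,p.round(1),n,rect(c,q,.0085),rect(c,q,.0109))
for nm,c,box in(("T",T,(265,205,300,245)),("S",S,(280,175,300,200))):
  for p,n,q in blobs(c,(45,80,60),(85,255,255),box,3): print(nm,"green",p.round(1),n,cast(c,*p,.085))
for p,n,q in blobs(T,(10,25,170),(32,130,255),(266,168,288,190),10): print("weight",p,n,cast(T,*p,.029), cast(T,*p,.015))
for p,n,q in blobs(S,(10,25,150),(32,130,255),(328,190,346,206),10): print("weightS",p,n,cast(S,*p,.015))
for p,n,q in blobs(T,(0,0,0),(180,255,60),(180,175,230,212),100): print("rectangle",p,n,rect(T,q,.034))
for p,n,q in blobs(T,(0,0,160),(180,60,255),(172,165,235,215),100): print("casting",p,n,rect(T,q,.034))
for nm,c,box in(("T",T,(165,165,245,222)),("S",S,(300,140,350,185))):
  for col,lo,hi in(("red",(0,120,100),(6,255,255)),("red2",(172,120,100),(180,255,255)),("yel",(20,120,120),(34,255,255)),("blue",(100,120,100),(130,255,255))):
    for p,n,q in blobs(c,lo,hi,box,1): print(nm,col,p.round(1),n,cast(c,*p,.034).round(4))
E
```

```text
T (338, 235) [ 23  88 165]
T (358, 190) [ 23  86 178]
T (408, 228) [ 22  87 162]
T (276, 179) [ 23  71 202]
T (283, 226) [ 66 136 212]
T (203, 192) [120   4  66]
T (185, 190) [75  6 84]
T (230, 190) [99 22 81]
T (260, 235) [ 34  13 140]
S (270, 238) [ 22  96 207]
S (290, 184) [ 65 155 128]
S (337, 198) [ 22  94 166]
T [337.6 238.8] 535 (452.0, -203.1, 89.7, 39.7, -1.5) (451.9, -203.0, 89.5, 39.7, -1.5)
T [357.6 186.1] 514 (590.8, -260.6, 92.2, 41.7, -7.4) (590.5, -260.4, 92.0, 41.6, -7.4)
T [407.7 231.3] 508 (466.7, -389.0, 89.2, 40.1, -10.5) (466.6, -388.5, 89.0, 40.0, -10.5)
T [323.8 194.1] 172 (569.8, -171.6, 59.2, 24.0, -1.3) (569.5, -171.5, 59.1, 24.0, -1.3)
T [404.2 175.4] 148 (615.3, -385.8, 35.3, 34.5, -28.5) (614.9, -385.3, 35.2, 34.4, -28.5)
S [273.8 290. ] 536 (466.2, -388.9, 92.5, 43.5, -10.1) (466.5, -391.1, 92.3, 43.4, -10.1)
S [327.  253.8] 460 (589.7, -264.1, 92.4, 47.7, -7.2) (589.7, -266.6, 92.2, 47.5, -7.2)
S [274.4 237.3] 416 (450.6, -206.4, 93.0, 47.7, -2.2) (451.0, -209.0, 92.8, 47.6, -2.2)
S [336.1 282.8] 179 (610.8, -363.6, 47.7, 33.5, -89.7) (610.8, -365.8, 47.6, 33.4, -89.7)
T green [281.9 226.1] 38 [ 0.48275644 -0.06289439  0.085     ]
S green [289.5 182.8] 24 [ 0.48173179 -0.06699283  0.085     ]
weight [275.85882353 177.72941176] 85 [ 0.61333997 -0.04408184  0.029     ] [ 0.61563312 -0.04275745  0.015     ]
weightS [336.70588235 198.83333333] 102 [ 0.61433692 -0.04447284  0.015     ]
casting [204.23875433 187.56055363] 289 (581.6, 148.0, 118.3, 65.3, 79.6)
casting [224.63551402 167.06542056] 107 (643.0, 93.1, 55.6, 13.3, 88.6)
T red [185.3 199.7] 3 [0.56   0.1933 0.034 ]
T yel [215.4 204.3] 7 [0.5461 0.1143 0.034 ]
```

View pics/crop1.png

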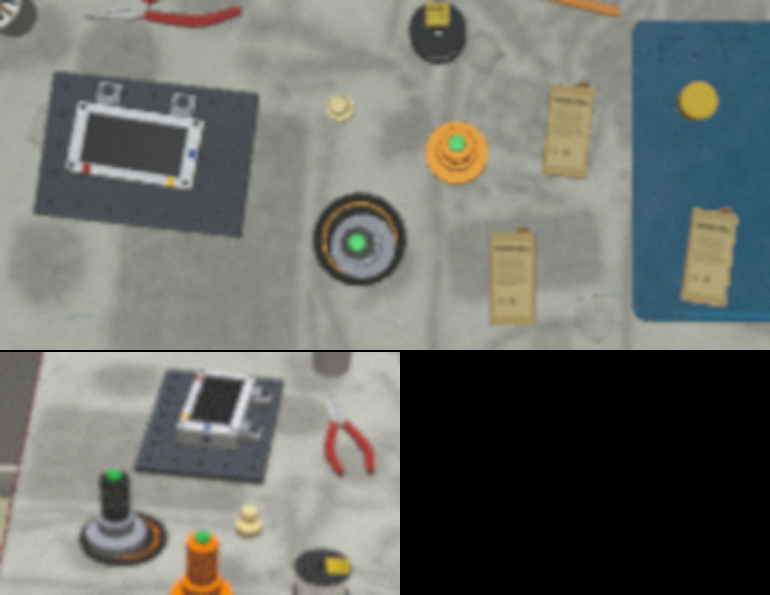

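Crop check: the finder is the black barrel with a green cap standing on the orange-ringed pad. The orange copy at (318,194) is the look-alike. The three cells are confirmed, and the weight stands upright at (276,179). Casting yaw is about -10°, so I'll turn the tool to match and head over the finder.

Emit:
{"fn": "carry_out", "kwargs": {
  "plan": "0 0 0 0 0 0.545;0 0 0 0 0 0.545;0 0 0 0 0 0.545;0 0 0 0 0 0.545;0 0 0 0 0 0.545;0 0 0 0 0 0.545;0 0 0 0 0 0.545;0 0 0 0 0 0.545",
  "claw": -1
}}

```text
time_s: 0.77
eef_pos: [0.1466, -0.5556, 0.2307]
eef_rot: [-0.001, 0.996, -0.09, -0.0]
wrist_force: [-0.5, -0.6, -1.1]
opening: 0.995
grasp_force: 0.0
```

Emit:
{"fn": "carry_out", "kwargs": {
  "plan": "0.35 -0.8 0 0 0 0;0.35 -0.8 0 0 0 0;0.35 -0.8 0 0 0 0;0.35 -0.8 0 0 0 0;0.35 -0.8 0 0 0 0;0.35 -0.8 0 0 0 0;0.35 -0.8 0 0 0 0;0.35 -0.8 0 0 0 0"
}}

```text
time_s: 1.43
eef_pos: [0.3027, -0.3222, 0.231]
eef_rot: [-0.0, 0.996, -0.089, -0.0]
wrist_force: [1.2, -0.0, 0.5]
opening: 1.003
grasp_force: 0.0
```

```bash
cat >> h.py <<'E'
def go(x,y,z,psi=None):
    "units of tool shifts (after any turn) and of the z turn to reach a TCP target, tool down"
    o=ctrl.get_obs(); p=o["eef_pos"]; q=o["eef_rot"]; R=Ro.from_quat([*q[1:],q[0]]).as_matrix()
    ps=np.arctan2(R[1,0],R[0,0]); t=ps if psi is None else np.radians(psi)
    turn=-((t-ps+np.pi)%(2*np.pi)-np.pi)/.1; d=np.array([x,y,z])-p
    s=np.array([d[0]*np.cos(t)+d[1]*np.sin(t),d[0]*np.sin(t)-d[1]*np.cos(t),-d[2]])/.04
    print("t",round(o["time_s"],2),"tcp",p.round(4),"psi",round(np.degrees(ps),2),"tilt",R[:2,2].round(4),"F",o["wrist_force"].round(2),"open",round(o["opening"],3),"gf",round(o["grasp_force"],1),"q6",round(o["q"][5],2))
    print("  shift units",s.round(3),"turn z",round(turn,3))
E
python3 - <<'E'
from h import *
go(.482,-.0645,.2,-10.2)
T=ctrl.camera("top");S=ctrl.camera("side")
print("finder tri",tri(T,blobs(T,(45,80,60),(85,255,255),(265,205,300,245))[0][0],S,blobs(S,(45,80,60),(85,255,255),(280,175,300,200))[0][0]))
T=dict(np.load("pics/top0.npz"));S=dict(np.load("pics/side0.npz"))
for p,n,q in blobs(T,(0,0,0),(180,255,78),(180,176,229,210),200): print("rectT",p,n,rect(T,q,.034))
for p,n,q in blobs(S,(0,0,0),(180,255,85),(314,147,338,170),100): print("rectS",p,n,rect(S,q,.034))
for p,n,q in blobs(T,(0,0,0),(180,255,85),(258,200,306,250),300):
    e=cv2.fitEllipse(cv2.convexHull(q)); print("padT",e,cast(T,*e[0],.002))
for p,n,q in blobs(S,(0,0,0),(180,255,85),(270,190,315,222),100):
    e=cv2.fitEllipse(cv2.convexHull(q)); print("padS",e,cast(S,*e[0],.002))
E
```

```text
t 1.43 tcp [ 0.3027 -0.3222  0.231 ] psi -10.23 tilt [-0.0001  0.0004] F [ 1.23 -0.01  0.46] open 1.003 gf 0.0 q6 0.66
  shift units [ 3.271 -7.134  0.775] turn z -0.006
finder tri [ 0.482143   -0.06270916  0.08142215]
rectT [202.19188192 191.23247232] 542 (581.4, 148.9, 89.4, 42.5, 80.6)
rectS [325.40957447 156.42553191] 188 (579.4, 149.0, 83.5, 40.2, 79.8)
padT ((282.8619079589844, 225.32705688476562), (32.367340087890625, 32.4781379699707), 35.09579849243164) [ 0.4888649  -0.05856492  0.002     ]
```

Emit:
{"fn": "carry_out", "kwargs": {
  "plan": "0.41 -0.89 0 0 0 0;0.41 -0.89 0 0 0 0;0.41 -0.89 0 0 0 0;0.41 -0.89 0 0 0 0;0.41 -0.89 0 0 0 0;0.41 -0.89 0 0 0 0;0.41 -0.89 0 0 0 0;0.41 -0.89 0 0 0 0"
}}

```text
time_s: 2.2
eef_pos: [0.4827, -0.0659, 0.2312]
eef_rot: [0.0, 0.996, -0.089, 0.0]
wrist_force: [1.0, -1.4, 0.4]
opening: 1.0
grasp_force: 0.0
```

Emit:
{"fn": "carry_out", "kwargs": {
  "plan": "0 0 0 0 0 0;0 0 0.8 0 0 0;0 0 0.8 0 0 0;0 0 0.8 0 0 0;0 0 0.8 0 0 0;0 0 0.6 0 0 0;0 0 0.2 0 0 0;0 0 0 0 0 0"
}}

```text
time_s: 2.87
eef_pos: [0.4799, -0.0669, 0.069]
eef_rot: [-0.001, 0.996, -0.089, -0.003]
wrist_force: [0.4, -0.6, 0.1]
opening: 0.998
grasp_force: 0.0
```

```bash
python3 - <<'E'
from h import *
go(.482,-.0632,.041,-10)
S=ctrl.camera("side");crop(S,(230,100,370,220),5,"pics/s1.png")
T=ctrl.camera("top")
print("finder S",blobs(S,(45,80,60),(85,255,255),(280,175,300,200))[0][:2],[b[:2] for b in blobs(T,(45,80,60),(85,255,255),(265,205,300,245))])
E
```

```text
t 2.87 tcp [ 0.4799 -0.0669  0.069 ] psi -10.25 tilt [-0.005   0.0018] F [ 0.43 -0.58  0.12] open 0.998 gf 0.0 q6 1.37
  shift units [ 0.037 -0.101  0.7  ] turn z -0.044
finder S (array([289.9, 182.7]), 20) []
```

View pics/s1.png

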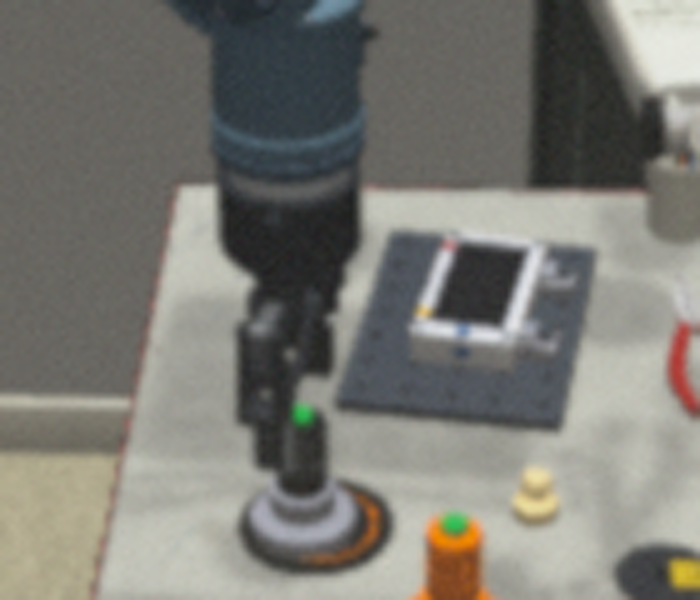

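The picture shows the open gripper above the finder, with the near finger left of the barrel and the cap at side pixel (290,183). I'll check the alignment numerically.

```bash
python3 - <<'E'
from h import *
S=ctrl.camera("side")
o=ctrl.get_obs();p=o["eef_pos"];q=o["eef_rot"];R=Ro.from_quat([*q[1:],q[0]]).as_matrix()
f=lambda v:proj(S,p+R@np.array(v)).round(1)
print("mid",f([0,0,-.013]),"near",f([0,.045,-.013]),f([0,.055,-.03]),"far",f([0,-.045,-.013]),f([0,-.055,-.03]), "cap proj",proj(S,[.482,-.063,.085]))
go(.482,-.063,.041,-10)
crop(S,(265,140,315,200),10,"pics/s2.png")
g=cv2.cvtColor(S["pixels"],cv2.COLOR_RGB2GRAY)
for r in range(176,196,3): print(r,g[r,274:302])
E
```

```text
mid [290.  182.8] near [285.9 192.4] [284.7 189.5] far [293.8 173.6] [294.5 166.7] cap proj [289.69469484 181.98542239]
t 3.02 tcp [ 0.4831 -0.0678  0.0729] psi -10.23 tilt [ 0.0024 -0.001 ] F [ 0.18  1.17 -0.2 ] open 1.002 gf 0.0 q6 1.37
  shift units [-0.048 -0.113  0.796] turn z -0.04
176 [154 157 149 126  84  48  45  46  55  65  62  52  45  46  52  72 115 143
 150 154 154 153 151 136 111  91  82  81]
179 [157 154 150 128  85  50  49  60  64  68  65  59  47  49  54  82 136 151
 154 157 156 152 135 106  90  84  83  79]
182 [157 155 148 123  80  53  54  58  64  65  67  52  47  46  59  92 126 123
 107  98 117 140 146 133 116 114 110 107]
185 [156 155 156 153 149 145 131  96  59  49  56  52  49  62  79  76  69  60
  58  51  69 111 145 160 156 162 159 161]
188 [156 160 157 160 165 161 153 120  75  51  56  49  45  59  76  73  60  56
  53  46  71 108 144 155 156 157 159 160]
191 [161 163 163 163 166 161 156 127  81  58  52  53  46  60  78  72  64  55
  50  53  66 101 140 153 161 160 160 161]
194 [171 169 170 171 173 176 180 176 171 166 152 107  71  65  62  59  51  51
  53  52  64 107 149 165 167 172 178 175]
```

Emit:
{"fn": "carry_out", "kwargs": {
  "plan": "-0.02 -0.1 0.2 0 0 0;0 0 0.3 0 0 0;0 0 0.2 0 0 0;0 0 0.1 0 0 0;0 0 0 0 0 0;0 0 0 0 0 0;0 0 0 0 0 0;0 0 0 0 0 0"
}}

```text
time_s: 3.68
eef_pos: [0.4822, -0.063, 0.0398]
eef_rot: [0.0, 0.996, -0.089, 0.0]
wrist_force: [0.3, 0.1, -0.1]
opening: 1.004
grasp_force: 0.0
```

Emit:
{"fn": "carry_out", "kwargs": {
  "plan": "0 0 0 0 0 0;0 0 0 0 0 0;0 0 0 0 0 0;0 0 0 0 0 0;0 0 0 0 0 0;0 0 0 0 0 0;0 0 0 0 0 0;0 0 0 0 0 0",
  "claw": 1
}}

```text
time_s: 4.35
eef_pos: [0.482, -0.0629, 0.0395]
eef_rot: [0.0, 0.996, -0.089, 0.0]
wrist_force: [-0.6, 0.5, 4.3]
opening: 0.337
grasp_force: 59.1
```

```bash
python3 - <<'E'
from h import *
go(.482,-.0632,.12,-10)
E
```

```text
t 4.35 tcp [ 0.482  -0.0629  0.0395] psi -10.21 tilt [ 0.0005 -0.0002] F [-0.63  0.48  4.35] open 0.337 gf 59.1 q6 1.37
  shift units [ 1.000e-03  8.000e-03 -2.011e+00] turn z -0.036
```

Emit:
{"fn": "carry_out", "kwargs": {
  "plan": "0 0 -0.1 0 0 0;0 0 -0.3 0 0 0;0 0 -0.4 0 0 0;0 0 -0.4 0 0 0;0 0 -0.4 0 0 0;0 0 -0.3 0 0 0;0 0 -0.1 0 0 0;0 0 0 0 0 0"
}}

```text
time_s: 5.02
eef_pos: [0.4821, -0.0629, 0.12]
eef_rot: [0.0, 0.996, -0.089, 0.001]
wrist_force: [0.8, -0.4, -2.7]
opening: 0.339
grasp_force: 59.4
```

Emit:
{"fn": "carry_out", "kwargs": {
  "plan": "-0.04 -0.4 0 0 0 0;-0.04 -0.8 0 0 0 0;-0.04 -0.95 0 0 0 0;-0.04 -0.98 0 0 0 0;-0.04 -0.95 0 0 0 0;-0.04 -0.95 0 0 0 0;-0.04 -0.8 0 0 0 0;-0.04 -0.8 0 0 0 0"
}}

```text
time_s: 5.68
eef_pos: [0.5149, 0.2023, 0.1176]
eef_rot: [0.0, 0.996, -0.089, -0.001]
wrist_force: [1.0, 0.1, -2.5]
opening: 0.338
grasp_force: 59.7
```

```bash
python3 - <<'E'
from h import *
go(.5166,.2006,.0525,-10)
S=ctrl.camera("side");crop(S,(250,100,370,220),5,"pics/s3.png")
T=ctrl.camera("top");np.savez("pics/top1.npz",**T);np.savez("pics/side1.npz",**S)
go(.5166,.2006,.0525,-10)
for p,n,q in blobs(T,(0,0,0),(180,255,90),(258,200,306,250),300):
    e=cv2.fitEllipse(cv2.convexHull(q)); print("padT",e,cast(T,*e[0],.002))
for p,n,q in blobs(S,(0,0,0),(180,255,100),(270,190,315,222),100):
    e=cv2.fitEllipse(cv2.convexHull(q)); print("padS",e,cast(S,*e[0],.002))
o=ctrl.get_obs();p=o["eef_pos"]
print("disc bottom centre proj",proj(S,p-[0,0,.0365]),proj(S,p-[0,0,.0365]-[.03,0,0]),proj(S,p-[0,0,.0365]+[.03,0,0]))
E
```

```text
t 5.68 tcp [0.5149 0.2023 0.1176] psi -10.17 tilt [-0.0026 -0.0004] F [ 0.97  0.14 -2.54] open 0.338 gf 59.7 q6 1.91
  shift units [0.048 0.034 1.629] turn z -0.03
t 5.78 tcp [0.5152 0.2046 0.1178] psi -9.96 tilt [-0.0017  0.0012] F [ 0.24  0.2  -1.92] open 0.339 gf 59.9 q6 1.91
  shift units [0.053 0.091 1.633] turn z 0.007
padT ((282.89959716796875, 225.28689575195312), (32.435157775878906, 32.55824661254883), 65.70711517333984) [ 0.48896986 -0.05866715  0.002     ]
padS ((292.6626892089844, 204.89683532714844), (18.683855056762695, 29.912586212158203), 87.07026672363281) [ 0.48821618 -0.06045112  0.002     ]
disc bottom centre proj [305.75515765 133.87599519] [296.37092316 133.70937518] [315.14831215 134.04277358]
```

View pics/s3.png

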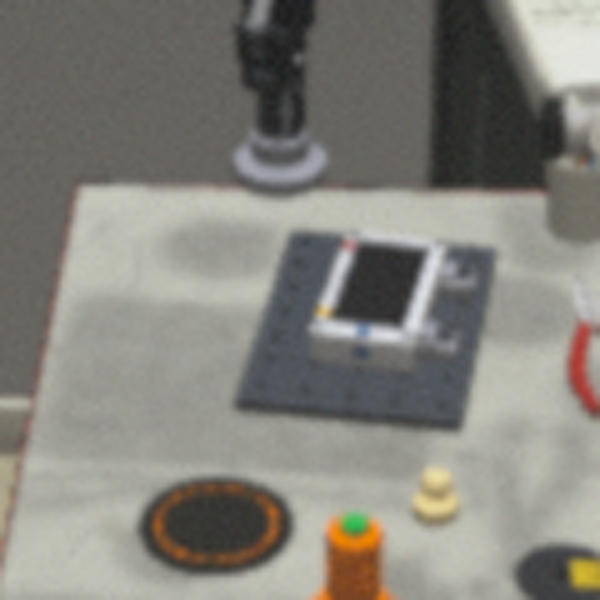

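The picture shows the finder held at side px (306,131) with the disc where predicted, so calibration agrees within 1 mm. The pad is at (293,205), and the casting marks are red (320,149) and yellow (315,162). Next I'll lower to standoff and touch red.

Emit:
{"fn": "carry_out", "kwargs": {
  "plan": "0.05 0.08 0.1 0 0 0;0 0 0.25 0 0 0;0 0 0.3 0 0 0;0 0 0.35 0 0 0;0 0 0.3 0 0 0;0 0 0.2 0 0 0;0 0 0.1 0 0 0;0 0 0.03 0 0 0"
}}

```text
time_s: 6.45
eef_pos: [0.5168, 0.1963, 0.0527]
eef_rot: [0.0, 0.996, -0.089, -0.001]
wrist_force: [-0.1, 0.4, -2.5]
opening: 0.336
grasp_force: 59.9
```

```bash
python3 - <<'E'
from h import *
F=[]
for i in range(5): ctrl.camera("side"); F.append(ctrl.get_obs()["wrist_force"])
print(np.mean(F,0),np.std(F,0))
go(.5166,.2006,.0525,-10)
E
```

```text
[ 0.14838883 -0.22209658 -2.1336717 ] [0.16293331 0.42716103 0.48349983]
t 6.7 tcp [0.5182 0.1971 0.0549] psi -10.21 tilt [0.0015 0.0002] F [ 0.22 -0.51 -2.49] open 0.337 gf 59.9 q6 1.9
  shift units [-0.056 -0.08   0.059] turn z -0.036
```

Emit:
{"fn": "carry_out", "kwargs": {
  "plan": "-0.03 -0.08 0.06 0 0 0;0 0 0 0 0 0;0 0 0 0 0 0;0 0 0 0 0 0;0 0 0 0 0 0;0 0 0 0 0 0;0 0 0 0 0 0;0 0 0 0 0 0"
}}

```text
time_s: 7.37
eef_pos: [0.5169, 0.2003, 0.0517]
eef_rot: [-0.0, 0.996, -0.089, -0.0]
wrist_force: [0.0, -0.9, -2.3]
opening: 0.34
grasp_force: 59.9
```

```bash
python3 - <<'E'
from h import *
F=[];P=[]
for i in range(5): ctrl.camera("side"); o=ctrl.get_obs();F.append(o["wrist_force"]);P.append(o["eef_pos"])
print(np.mean(F,0),np.std(F,0),np.round(P,4))
go(.5166,.2006,.0525,-10)
E
```

```text
[-0.30083718  0.48854373 -2.26012123] [0.42782087 0.50421593 0.4452155 ] [[0.517  0.2003 0.0517]
 [0.517  0.2003 0.0517]
 [0.5169 0.2003 0.0517]
 [0.517  0.2003 0.0517]
 [0.517  0.2003 0.0517]]
t 7.62 tcp [0.517  0.2003 0.0517] psi -10.21 tilt [0. 0.] F [-0.78 -0.17 -2.56] open 0.334 gf 59.9 q6 1.9
  shift units [-0.01  -0.005 -0.02 ] turn z -0.037
```

Emit:
{"fn": "carry_out", "kwargs": {
  "plan": "0.05 0 0 0 0 0;0.05 0 0 0 0 0;0.05 0 0 0 0 0;0.05 0 0 0 0 0;0.04 0 0 0 0 0;0.04 0 0 0 0 0;0 0 0 0 0 0;0 0 0 0 0 0"
}}

```text
time_s: 8.28
eef_pos: [0.5278, 0.1983, 0.0516]
eef_rot: [0.0, 0.996, -0.089, -0.0]
wrist_force: [-1.8, 0.1, -1.4]
opening: 0.337
grasp_force: 59.9
```

```bash
python3 - <<'E'
from h import *
F=[]
for i in range(8): S=ctrl.camera("side"); o=ctrl.get_obs();F.append(o["wrist_force"])
print(np.mean(F,0),np.std(F,0)/8**.5)
go(.5166,.2006,.0525,-10)
a=cv2.resize(S["pixels"][125:185,280:360,::-1],(800,600),interpolation=cv2.INTER_CUBIC); cv2.imwrite("pics/s4.png",a)
o=ctrl.get_obs();p=o["eef_pos"]
for r in(-.03,0,.03): print(proj(S,p-[0,0,.0365]+[r,0,0]))
E
```

```text
[-0.62382566  0.34748348 -1.92762356] [0.21177782 0.12230382 0.20284538]
t 8.68 tcp [0.5279 0.1984 0.0516] psi -10.21 tilt [-0.0002  0.    ] F [-0.77  0.68 -1.89] open 0.336 gf 59.9 q6 1.9
  shift units [-0.287 -0.006 -0.021] turn z -0.036
[300.50390962 152.36085335]
[309.68673472 152.53253139]
[318.87809917 152.70436908]
```

View pics/s4.png

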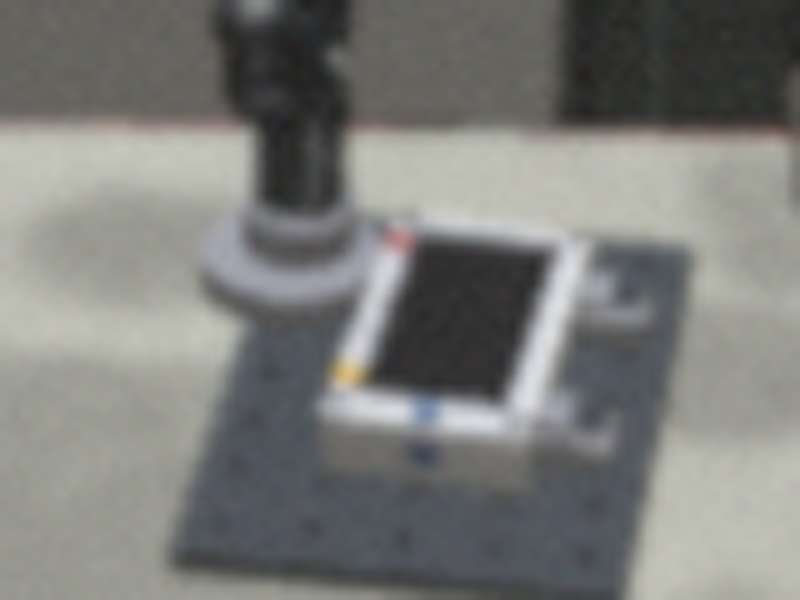

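The disc rim meets the side at the red tick (crop (400,240)), with a light contact force. I'll press 2 mm more to be certain.

Emit:
{"fn": "carry_out", "kwargs": {
  "plan": "0.025 0 0 0 0 0;0.025 0 0 0 0 0;0 0 0 0 0 0;0 0 0 0 0 0;0 0 0 0 0 0;0 0 0 0 0 0;0 0 0 0 0 0;0 0 0 0 0 0"
}}

```text
time_s: 9.35
eef_pos: [0.5298, 0.198, 0.0516]
eef_rot: [-0.0, 0.996, -0.089, -0.0]
wrist_force: [-2.2, 0.9, -2.2]
opening: 0.335
grasp_force: 59.9
```

```bash
python3 - <<'E'
from h import *
F=[]
for i in range(8): S=ctrl.camera("side"); o=ctrl.get_obs();F.append(o["wrist_force"])
print(np.mean(F,0),np.std(F,0)/8**.5)
c=np.array([.5815,.1485]);a=np.radians(-10);ex=np.array([np.cos(a),np.sin(a)]);ey=np.array([-ex[1],ex[0]])
d=o["eef_pos"][:2]-c; print("local",d@ex,d@ey)
go(*(c-.073*ex+.04*ey),.0525,-10)
E
```

```text
[-1.83451807  0.35811719 -2.68494243] [0.15934986 0.06657064 0.18142414]
local -0.05940955773416025 0.039769184768448505
t 9.75 tcp [0.5299 0.198  0.0517] psi -10.21 tilt [-0.0001 -0.    ] F [-1.44  0.51 -2.83] open 0.336 gf 59.9 q6 1.9
  shift units [-0.34  -0.006 -0.021] turn z -0.037
```

Red touched at about 1.8 N. Now back off 10 mm, slide 80 mm to yellow, and touch again.

Emit:
{"fn": "carry_out", "kwargs": {
  "plan": "-0.1 0 0 0 0 0;-0.15 0 0 0 0 0;0 0.3 0 0 0 0;0 0.5 0 0 0 0;0 0.5 0 0 0 0;0 0.4 0 0 0 0;0 0.2 0 0 0 0;0 0.1 0 0 0 0"
}}

```text
time_s: 10.42
eef_pos: [0.5059, 0.1197, 0.0519]
eef_rot: [0.0, 0.996, -0.09, 0.0]
wrist_force: [1.0, 0.8, -2.6]
opening: 0.337
grasp_force: 60.0
```

Emit:
{"fn": "carry_out", "kwargs": {
  "plan": "0 0 0 0 0 0;0 0 0 0 0 0;0.04 0 0 0 0 0;0.05 0 0 0 0 0;0.05 0 0 0 0 0;0.05 0 0 0 0 0;0.05 0 0 0 0 0;0 0 0 0 0 0"
}}

```text
time_s: 11.08
eef_pos: [0.5154, 0.1195, 0.0516]
eef_rot: [-0.0, 0.996, -0.089, -0.0]
wrist_force: [-2.1, 0.4, -2.1]
opening: 0.33
grasp_force: 60.0
```

```bash
cat > loc.py <<'E'
from h import *
def st(n=8):
    F=[]
    for i in range(n): S=ctrl.camera("side"); o=ctrl.get_obs();F.append(o["wrist_force"])
    print("meanF",np.mean(F,0).round(2),(np.std(F,0)/n**.5).round(2)); return o,S
c=np.array([.5815,.1485]);a=np.radians(-10);ex=np.array([np.cos(a),np.sin(a)]);ey=np.array([-ex[1],ex[0]])
def L(o): d=o["eef_pos"][:2]-c; print("local",d@ex,d@ey)
E
python3 - <<'E'
from loc import *
o,S=st();L(o); go(*(c-.045*ey*0-.1*ey),.0525,-10)
E
```

```text
meanF [-1.46  0.35 -2.  ] [0.12 0.2  0.16]
local -0.0602883460835801 -0.04023939010935526
t 11.48 tcp [0.5151 0.1193 0.0516] psi -10.21 tilt [-0.0004  0.0001] F [-1.73  0.97 -2.74] open 0.338 gf 60.0 q6 1.75
  shift units [ 1.507  1.494 -0.023] turn z -0.037
```

Yellow touched at about 1.5 N. Now around the corner to the blue end.

Emit:
{"fn": "carry_out", "kwargs": {
  "plan": "-0.1 0 0 0 0 0;-0.27 0 0 0 0 0;0 0.4 0 0 0 0;0 0.5 0 0 0 0;0 0.4 0 0 0 0;0 0.2 0 0 0 0;0 0.12 0 0 0 0;0 0 0 0 0 0"
}}

```text
time_s: 12.15
eef_pos: [0.4895, 0.0575, 0.0519]
eef_rot: [0.0, 0.996, -0.09, 0.0]
wrist_force: [0.5, -0.2, -1.8]
opening: 0.334
grasp_force: 60.0
```

Emit:
{"fn": "carry_out", "kwargs": {
  "plan": "0.3 0 0 0 0 0;0.4 0 0 0 0 0;0.4 0 0 0 0 0;0.35 0 0 0 0 0;0.25 0 0 0 0 0;0.13 0 0 0 0 0;0.02 0 0 0 0 0;0 0 0 0 0 0"
}}

```text
time_s: 12.82
eef_pos: [0.5619, 0.0456, 0.0514]
eef_rot: [-0.0, 0.996, -0.089, -0.0]
wrist_force: [-0.1, 0.2, -2.6]
opening: 0.338
grasp_force: 60.0
```

```bash
python3 - <<'E'
from loc import *
o,S=st(4);L(o); T=ctrl.camera("top"); o=ctrl.get_obs();L(o)
go(*(c-.0008*ex-.0865*ey),.0525,-10)
E
```

```text
meanF [-0.51 -0.2  -1.81] [0.09 0.09 0.1 ]
local -0.0018878773433418142 -0.10503418111789475
local -0.0017278613059380562 -0.10508576498342208
t 13.07 tcp [0.5616 0.0453 0.0516] psi -10.2 tilt [-0.0005  0.0001] F [-0.97  0.95 -2.66] open 0.338 gf 60.0 q6 1.62
  shift units [ 0.023 -0.465 -0.022] turn z -0.035
```

Emit:
{"fn": "carry_out", "kwargs": {
  "plan": "0.025 -0.06 0 0 0 0;0 -0.1 0 0 0 0;0 -0.1 0 0 0 0;0 -0.08 0 0 0 0;0 -0.06 0 0 0 0;0 -0.06 0 0 0 0;0 0 0 0 0 0;0 0 0 0 0 0"
}}

```text
time_s: 13.73
eef_pos: [0.5664, 0.063, 0.0517]
eef_rot: [0.0, 0.996, -0.089, -0.0]
wrist_force: [0.1, -0.9, -1.7]
opening: 0.336
grasp_force: 60.0
```

```bash
python3 - <<'E'
from loc import *
o,S=st();L(o); go(.4882,-.0588,.1,-10)
E
```

```text
meanF [ 0.07 -0.72 -1.85] [0.19 0.1  0.16]
local -1.352625908431765e-05 -0.08695290402783395
t 14.13 tcp [0.5664 0.0629 0.0517] psi -10.22 tilt [0. 0.] F [-0.43 -0.61 -2.43] open 0.339 gf 60.0 q6 1.65
  shift units [-1.397  3.335 -1.208] turn z -0.039
```

Emit:
{"fn": "carry_out", "kwargs": {
  "plan": "0 -0.03 0 0 0 0;0 -0.03 0 0 0 0;0 0 0 0 0 0;0 0 0 0 0 0;0 0 0 0 0 0;0 0 0 0 0 0;0 0 0 0 0 0;0 0 0 0 0 0"
}}

```text
time_s: 14.8
eef_pos: [0.5668, 0.0653, 0.0517]
eef_rot: [0.0, 0.996, -0.089, 0.0]
wrist_force: [-0.5, -1.7, -1.7]
opening: 0.339
grasp_force: 60.0
```

```bash
python3 - <<'E'
from loc import *
o,S=st(10);L(o); go(.4882,-.0588,.1,-10)
E
```

```text
meanF [-0.29 -1.8  -2.03] [0.19 0.14 0.14]
local -2.753781129372891e-05 -0.0844510868010556
t 15.3 tcp [0.5668 0.0653 0.0517] psi -10.21 tilt [-0.  0.] F [-1.18 -2.09 -2.6 ] open 0.332 gf 60.0 q6 1.66
  shift units [-1.396  3.398 -1.207] turn z -0.037
```

Blue touched at about 1.5 N. Now retreat, lift, and return to the pad.

Emit:
{"fn": "carry_out", "kwargs": {
  "plan": "0 0.15 0 0 0 0;0 0.35 0 0 0 0;0 0 -0.2 0 0 0;0 0 -0.4 0 0 0;0 0 -0.4 0 0 0;0 0 -0.2 0 0 0;-0.1 0.2 0 0 0 0;-0.2 0.4 0 0 0 0"
}}

```text
time_s: 15.97
eef_pos: [0.548, 0.0247, 0.1004]
eef_rot: [-0.0, 0.996, -0.088, 0.001]
wrist_force: [-1.1, -0.6, -2.1]
opening: 0.334
grasp_force: 60.0
```

Emit:
{"fn": "carry_out", "kwargs": {
  "plan": "-0.25 0.5 0 0 0 0;-0.25 0.5 0 0 0 0;-0.25 0.5 0 0 0 0;-0.2 0.4 0 0 0 0;-0.1 0.25 0 0 0 0;-0.06 0.15 0 0 0 0;0 0 0 0 0 0;0 0 0 0 0 0"
}}

```text
time_s: 16.63
eef_pos: [0.4874, -0.0584, 0.0997]
eef_rot: [-0.0, 0.996, -0.089, 0.0]
wrist_force: [-0.2, 0.6, -2.7]
opening: 0.337
grasp_force: 60.0
```

```bash
python3 - <<'E'
from loc import *
go(.4877,-.059,.0398,-10.2)
E
```

```text
t 16.63 tcp [ 0.4874 -0.0584  0.0997] psi -10.25 tilt [0.0004 0.0003] F [-0.16  0.57 -2.69] open 0.337 gf 60.0 q6 1.39
  shift units [0.009 0.012 1.496] turn z -0.008
```

Descend (partly first, to check in the side view).

Emit:
{"fn": "carry_out", "kwargs": {
  "plan": "0 0.01 0.1 0 0 0;0 0 0.2 0 0 0;0 0 0.3 0 0 0;0 0 0.3 0 0 0;0 0 0.25 0 0 0;0 0 0.1 0 0 0;0 0 0 0 0 0;0 0 0 0 0 0"
}}

```text
time_s: 17.3
eef_pos: [0.4871, -0.0587, 0.0495]
eef_rot: [-0.0, 0.996, -0.089, -0.0]
wrist_force: [0.2, 0.0, -2.2]
opening: 0.337
grasp_force: 60.0
```

```bash
python3 - <<'E'
from loc import *
S=ctrl.camera("side")
go(.4877,-.059,.0395,-10.2)
crop(S,(265,165,325,225),10,"pics/s5.png")
o=ctrl.get_obs();p=o["eef_pos"]
for r in(-.03,0,.03): print(proj(S,p-[0,0,.0365]+[r,0,0]))
E
```

```text
t 17.35 tcp [ 0.4875 -0.0589  0.0499] psi -10.19 tilt [ 0.0004 -0.0001] F [-0.41  0.08 -2.58] open 0.337 gf 60.0 q6 1.39
  shift units [0.005 0.002 0.261] turn z 0.001
[281.9003833 201.204678 ]
[292.36441198 201.42638478]
[302.83954027 201.64832674]
```

View pics/s5.png

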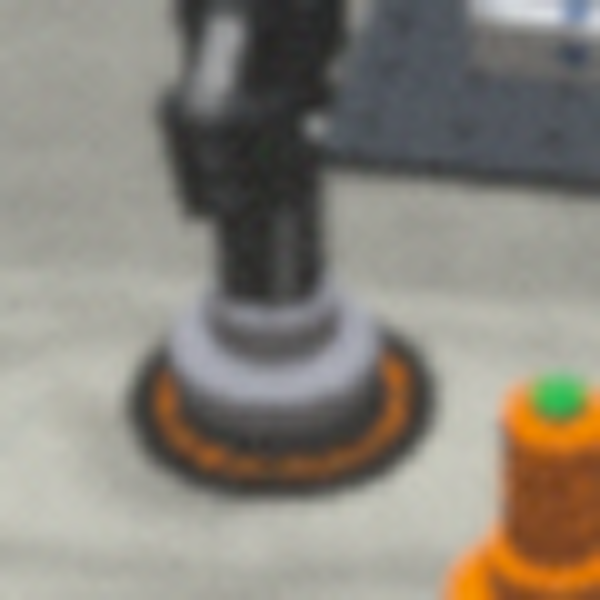

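The disc sits about 0.5 px (1.5 mm) left of the pad centre, so I'll nudge +x while lowering, then release.

Emit:
{"fn": "carry_out", "kwargs": {
  "plan": "0.035 0 0.05 0 0 0;0 0 0.1 0 0 0;0 0 0.07 0 0 0;0 0 0.03 0 0 0;0 0 0.005 0 0 0;0 0 0 0 0 0;0 0 0 0 0 0;0 0 0 0 0 0"
}}

```text
time_s: 18.02
eef_pos: [0.4886, -0.0592, 0.0396]
eef_rot: [0.0, 0.996, -0.089, 0.0]
wrist_force: [-0.7, -0.4, -0.5]
opening: 0.339
grasp_force: 60.6
```

Emit:
{"fn": "carry_out", "kwargs": {
  "plan": "0 0 0 0 0 0;0 0 0 0 0 0;0 0 0 0 0 0;0 0 0 0 0 0;0 0 0 0 0 0;0 0 0 0 0 0;0 0 0 0 0 0;0 0 0 0 0 0",
  "claw": -1
}}

```text
time_s: 18.68
eef_pos: [0.4885, -0.0591, 0.0395]
eef_rot: [0.0, 0.996, -0.089, -0.0]
wrist_force: [0.0, -0.1, 0.7]
opening: 0.997
grasp_force: 0.0
```

Emit:
{"fn": "carry_out", "kwargs": {
  "plan": "0 0 -0.2 0 0 0;0 0 -0.6 0 0 0;0 0 -0.9 0 0 0;0 0 -0.9 0 0 0;0 0 -0.6 0 0 0;0 0 -0.3 0 0 0;0 0 0 0 0 0;0 0 0 0 0 0"
}}

```text
time_s: 19.35
eef_pos: [0.4888, -0.0592, 0.1803]
eef_rot: [0.0, 0.996, -0.089, 0.001]
wrist_force: [-0.3, 0.8, -0.5]
opening: 1.001
grasp_force: 0.0
```

```bash
python3 - <<'E'
from loc import *
go(.452,-.2035,.12,-1.8)
S=ctrl.camera("side")
b=blobs(S,(45,80,60),(85,255,255),(280,175,302,200))[0];print(b[:2],cast(S,*b[0],.085))
E
```

```text
t 19.35 tcp [ 0.4888 -0.0592  0.1803] psi -10.21 tilt [ 0.0018 -0.0006] F [-0.28  0.81 -0.5 ] open 1.001 gf 0.0 q6 1.39
  shift units [-0.807  3.634  1.507] turn z -1.467
(array([292.16, 182.28]), 25) [ 0.48890546 -0.06414899  0.085     ]
```

Emit:
{"fn": "carry_out", "kwargs": {
  "plan": "0 0 0 0 0 -0.73;0 0 0 0 0 -0.73;-0.15 0.5 0 0 0 0;-0.2 0.8 0 0 0 0;-0.2 0.9 0 0 0 0;-0.2 0.8 0 0 0 0;-0.1 0.5 0 0 0 0;-0.02 0.12 0 0 0 0",
  "claw": -0.4
}}

```text
time_s: 20.07
eef_pos: [0.4474, -0.2051, 0.1777]
eef_rot: [-0.001, 1.0, -0.018, -0.001]
wrist_force: [0.6, -0.4, -0.0]
opening: 0.696
grasp_force: 0.0
```

Emit:
{"fn": "carry_out", "kwargs": {
  "plan": "0 0 0.2 0 0 0;0 0 0.6 0 0 0;0 0 0.8 0 0 0;0 0 0.7 0 0 0;0 0 0.6 0 0 0;0 0 0.4 0 0 0;0 0 0.1 0 0 0;0 0 0 0 0 0"
}}

```text
time_s: 20.73
eef_pos: [0.4477, -0.2003, 0.0412]
eef_rot: [-0.002, 1.0, -0.015, -0.002]
wrist_force: [-0.9, 0.7, 0.7]
opening: 0.698
grasp_force: 0.0
```

```bash
python3 - <<'E'
from loc import *
T=ctrl.camera("top");S=ctrl.camera("side")
go(.4495,-.2030,.001,-1.8)
for n,b in(("T",blobs(T,(45,80,60),(85,255,255),(265,205,300,245))),("pad",blobs(T,(0,0,0),(180,255,90),(258,200,306,250),300))):
    p=b[0][0] if n=="T" else cv2.fitEllipse(cv2.convexHull(b[0][2]))[0]
    print(n,p,cast(T,*p,.085 if n=="T" else .002))
crop(S,(235,190,315,260),9,"pics/s6.png")
o=ctrl.get_obs();p=o["eef_pos"];q=o["eef_rot"];R=Ro.from_quat([*q[1:],q[0]]).as_matrix()
print("tips at setback 0,5,10:",[(((proj(S,p+R@np.array([0,.034,-s]))-[235,190])*9).round()) for s in(0,.005,.01)])
E
```

```text
t 20.83 tcp [ 0.4494 -0.2021  0.0437] psi -1.79 tilt [0.0001 0.0002] F [-0.2   0.24  0.38] open 0.699 gf 0.0 q6 0.94
  shift units [0.002 0.023 1.068] turn z 0.002
T [280.83333333 223.5       ] [ 0.48920638 -0.06022432  0.085     ]
pad (282.894775390625, 225.27464294433594) [ 0.48900285 -0.05865475  0.002     ]
tips at setback 0,5,10: [array([336., 403.]), array([335., 390.]), array([334., 377.])]
```

View pics/s6.png

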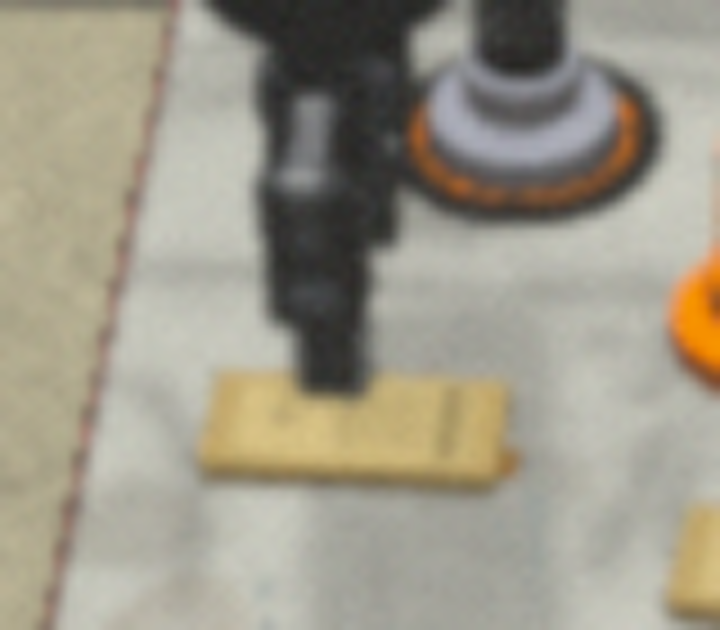

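The gripper straddles cell 1 with the tip setback at about 4 mm as modelled, and the finder stands within 1.5 mm of the pad centre. Lower and grip.

Emit:
{"fn": "carry_out", "kwargs": {
  "plan": "0 0.02 0.2 0 0 0;0 0 0.3 0 0 0;0 0 0.25 0 0 0;0 0 0.2 0 0 0;0 0 0.1 0 0 0;0 0 0.03 0 0 0;0 0 0 0 0 0;0 0 0 0 0 0"
}}

```text
time_s: 21.5
eef_pos: [0.4493, -0.2037, 0.0005]
eef_rot: [0.0, 1.0, -0.016, 0.0]
wrist_force: [0.4, 0.1, -0.1]
opening: 0.698
grasp_force: 0.0
```

Emit:
{"fn": "carry_out", "kwargs": {
  "plan": "0 0 0 0 0 0;0 0 0 0 0 0;0 0 0 0 0 0;0 0 0 0 0 0;0 0 0 0 0 0;0 0 0 0 0 0;0 0 0 0 0 0;0 0 0 0 0 0",
  "claw": 1
}}

```text
time_s: 22.17
eef_pos: [0.4495, -0.2039, 0.0012]
eef_rot: [0.0, 1.0, -0.016, 0.0]
wrist_force: [-0.9, 0.3, 4.7]
opening: 0.467
grasp_force: 60.4
```

Emit:
{"fn": "carry_out", "kwargs": {
  "plan": "0 0 -0.1 0 0 0;0 0 -0.3 0 0 0;0 0 -0.6 0 0 0;0 0 -0.8 0 0 0;0 0 -0.8 0 0 0;0 0 -0.6 0 0 0;0 0 -0.3 0 0 0;0 0 0 0 0 0"
}}

```text
time_s: 22.83
eef_pos: [0.451, -0.205, 0.1442]
eef_rot: [0.002, 1.0, -0.016, 0.003]
wrist_force: [0.7, -1.1, -0.4]
opening: 0.463
grasp_force: 60.6
```

```bash
python3 - <<'E'
from loc import *
S=ctrl.camera("side")
go(.5808,.1494,.12,80)
crop(S,(225,120,325,220),6,"pics/s7.png")
for p,n,q in blobs(S,(12,60,120),(28,200,255),(225,120,325,230),80): print(p,n,cv2.minAreaRect(q))
p=ctrl.get_obs()["eef_pos"]
print([proj(S,p+[d,-.02,-.0]).round(1) for d in(-.0435,0,.0435)])
E
```

```text
t 22.88 tcp [ 0.45   -0.2043  0.142 ] psi -1.84 tilt [ 0.0032 -0.0025] F [ 1.1  -0.47 -0.21] open 0.468 gf 60.6 q6 0.94
  shift units [9.276 1.685 0.551] turn z -14.284
[282.72916667 196.015625  ] 192 ((283.0, 200.0), (22.0, 16.0), 90.0)
[259.12 195.1 ] 150 ((259.0, 194.5), (11.0, 14.0), 90.0)
[317.22105263 216.36842105] 95 ((317.05609130859375, 219.29510498046875), (12.36221694946289, 22.69898796081543), 24.775142669677734)
[array([253.8, 201.2]), array([271.6, 201.6]), array([289.3, 202. ])]
```

View pics/s7.png

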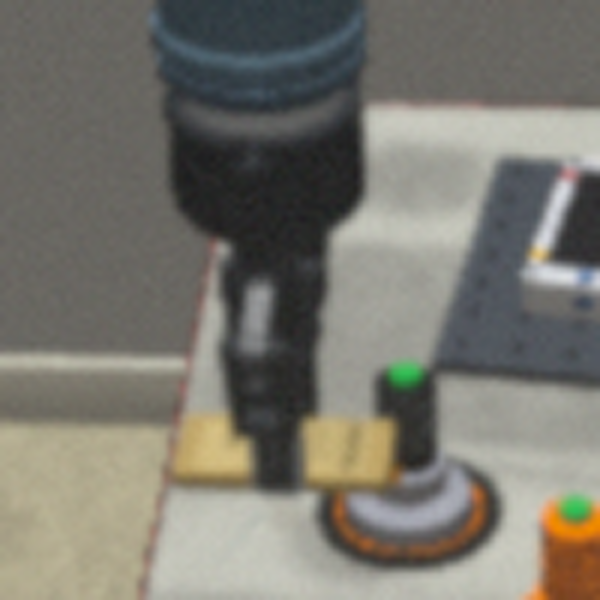

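Cell 1 is held level and centred in the fingers, spanning crop columns 172–398 with the finger at 278. Turn 82° and carry it to above the casting.

Emit:
{"fn": "carry_out", "kwargs": {
  "plan": "0 0 0 0 0 -0.893;0 0 0 0 0 -0.893;0 0 0 0 0 -0.893;0 0 0 0 0 -0.893;0 0 0 0 0 -0.893;0 0 0 0 0 -0.893;0 0 0 0 0 -0.893;0 0 0 0 0 -0.893"
}}

```text
time_s: 23.55
eef_pos: [0.4479, -0.2027, 0.1383]
eef_rot: [-0.001, 0.942, 0.337, -0.001]
wrist_force: [-0.6, 1.1, -0.2]
opening: 0.467
grasp_force: 60.6
```

Emit:
{"fn": "carry_out", "kwargs": {
  "plan": "0 0 0 0 0 -0.893;0 0 0 0 0 -0.893;0 0 0 0 0 -0.893;0 0 0 0 0 -0.893;0 0 0 0 0 -0.893;0 0 0 0 0 -0.893;0 0 0 0 0 -0.893;0 0 0 0 0 -0.893"
}}

```text
time_s: 24.22
eef_pos: [0.448, -0.2028, 0.1383]
eef_rot: [-0.002, 0.765, 0.645, -0.0]
wrist_force: [-0.3, -0.5, -1.3]
opening: 0.462
grasp_force: 60.6
```

Emit:
{"fn": "carry_out", "kwargs": {
  "plan": "0.4 0.07 0 0 0 0;0.8 0.15 0 0 0 0;0.9 0.16 0 0 0 0;0.95 0.17 0 0 0 0;0.95 0.17 0 0 0 0;0.95 0.17 0 0 0 0;0.95 0.17 0 0 0 0;0.95 0.17 0 0 0 0"
}}

```text
time_s: 24.88
eef_pos: [0.5441, 0.0598, 0.1383]
eef_rot: [-0.001, 0.766, 0.643, -0.001]
wrist_force: [0.6, -0.3, -0.6]
opening: 0.464
grasp_force: 60.6
```

Emit:
{"fn": "carry_out", "kwargs": {
  "plan": "0.9 0.17 0 0 0 0;0.8 0.15 0 0 0 0;0.5 0.1 0 0 0 0;0.2 0.03 0 0 0 0;0 0 0 0 0 0;0 0 0 0 0 0;0 0 0 0 0 0;0 0 0 0 0 0"
}}

```text
time_s: 25.55
eef_pos: [0.5789, 0.1477, 0.1399]
eef_rot: [-0.0, 0.766, 0.642, -0.0]
wrist_force: [0.0, -0.5, -0.5]
opening: 0.465
grasp_force: 60.6
```

```bash
python3 - <<'E'
from loc import *
go(.5808,.1494,.055,80)
E
```

```text
t 25.55 tcp [0.5789 0.1477 0.1399] psi 79.92 tilt [-0.0008 -0.0003] F [ 0.03 -0.54 -0.49] open 0.465 gf 60.6 q6 0.23
  shift units [0.049 0.039 2.124] turn z -0.014
```

Emit:
{"fn": "carry_out", "kwargs": {
  "plan": "0.05 0.04 0.2 0 0 0;0 0 0.4 0 0 0;0 0 0.5 0 0 0;0 0 0.5 0 0 0;0 0 0.3 0 0 0;0 0 0.2 0 0 0;0 0 0 0 0 0;0 0 0 0 0 0"
}}

```text
time_s: 26.22
eef_pos: [0.5814, 0.1507, 0.0563]
eef_rot: [-0.0, 0.766, 0.643, -0.0]
wrist_force: [-0.3, -0.3, -0.1]
opening: 0.466
grasp_force: 60.6
```

```bash
python3 - <<'E'
from loc import *
go(.5808,.1494,.0358,80)
T=ctrl.camera("top");S=ctrl.camera("side")
go(.5808,.1494,.0358,80)
E
```

```text
t 26.22 tcp [0.5814 0.1507 0.0563] psi 80.0 tilt [-0.0002 -0.    ] F [-0.28 -0.3  -0.07] open 0.466 gf 60.6 q6 0.23
  shift units [-0.035 -0.009  0.513] turn z 0.001
t 26.32 tcp [0.5823 0.1509 0.0575] psi 80.01 tilt [0.0021 0.0001] F [0.94 0.38 0.13] open 0.466 gf 60.6 q6 0.23
  shift units [-0.043 -0.03   0.542] turn z 0.002
```

Emit:
{"fn": "carry_out", "kwargs": {
  "plan": "-0.035 -0.02 0.15 0 0 0;0 0 0.15 0 0 0;0 0 0.1 0 0 0;0 0 0.05 0 0 0;0 0 0 0 0 0;0 0 0 0 0 0;0 0 0 0 0 0;0 0 0 0 0 0"
}}

```text
time_s: 26.98
eef_pos: [0.5805, 0.1497, 0.0385]
eef_rot: [0.0, 0.766, 0.643, 0.0]
wrist_force: [0.6, -0.4, -1.0]
opening: 0.468
grasp_force: 60.6
```

```bash
python3 - <<'E'
from loc import *
go(.5808,.1494,.0358,80)
T=ctrl.camera("top");S=ctrl.camera("side")
go(.5808,.1494,.0358,80)
E
```

```text
t 26.98 tcp [0.5805 0.1497 0.0385] psi 80.02 tilt [0.0005 0.    ] F [ 0.65 -0.42 -1.03] open 0.468 gf 60.6 q6 0.23
  shift units [-0.006  0.009  0.068] turn z 0.004
t 27.08 tcp [0.5805 0.1497 0.0385] psi 80.02 tilt [0.0005 0.    ] F [-0.43  0.95 -0.36] open 0.464 gf 60.6 q6 0.23
  shift units [-0.005  0.01   0.068] turn z 0.004
```

Emit:
{"fn": "carry_out", "kwargs": {
  "plan": "0 0.01 0.04 0 0 0;0 0 0.025 0 0 0;0 0 0 0 0 0;0 0 0 0 0 0;0 0 0 0 0 0;0 0 0 0 0 0;0 0 0 0 0 0;0 0 0 0 0 0"
}}

```text
time_s: 27.75
eef_pos: [0.5807, 0.1496, 0.0357]
eef_rot: [0.0, 0.766, 0.643, 0.0]
wrist_force: [0.1, -0.7, -1.4]
opening: 0.467
grasp_force: 60.6
```

Emit:
{"fn": "carry_out", "kwargs": {
  "plan": "0 0 0 0 0 0;0 0 0 0 0 0;0 0 0 0 0 0;0 0 0 0 0 0;0 0 0 0 0 0;0 0 0 0 0 0;0 0 0 0 0 0;0 0 0 0 0 0",
  "claw": -0.4
}}

```text
time_s: 28.42
eef_pos: [0.5806, 0.1496, 0.0357]
eef_rot: [-0.0, 0.766, 0.643, -0.0]
wrist_force: [0.2, -0.3, -0.0]
opening: 0.699
grasp_force: 0.0
```

Emit:
{"fn": "carry_out", "kwargs": {
  "plan": "0 0 -0.2 0 0 0;0 0 -0.5 0 0 0;0 0 -0.8 0 0 0;0 0 -0.8 0 0 0;0 0 -0.4 0 0 0;0 0 -0.1 0 0 0;0 0 0 0 0 0;0 0 0 0 0 0"
}}

```text
time_s: 29.08
eef_pos: [0.58, 0.1496, 0.1469]
eef_rot: [-0.0, 0.766, 0.643, -0.0]
wrist_force: [0.2, -0.0, -0.4]
opening: 0.699
grasp_force: 0.0
```

```bash
python3 - <<'E'
from loc import *
go(.5883,-.2603,.145,-7.3)
S=ctrl.camera("side")
for p,n,q in blobs(S,(12,60,120),(28,200,255),(305,135,350,185),40): print(p,n,rect(S,q,.0425))
E
```

```text
t 29.08 tcp [0.58   0.1496 0.1469] psi 80.02 tilt [-0.0011 -0.0001] F [ 0.16 -0.02 -0.42] open 0.699 gf 0.0 q6 0.23
  shift units [ 1.508 10.137  0.048] turn z 15.24
[325.39545455 155.07727273] 220 (574.6, 144.9, 95.6, 52.3, 79.8)
```

Cell 1 placed. On to cell 2.

Emit:
{"fn": "carry_out", "kwargs": {
  "plan": "0 0 0 0 0 0.952;0 0 0 0 0 0.952;0 0 0 0 0 0.952;0 0 0 0 0 0.952;0 0 0 0 0 0.952;0 0 0 0 0 0.952;0 0 0 0 0 0.952;0 0 0 0 0 0.952"
}}

```text
time_s: 29.8
eef_pos: [0.5792, 0.1495, 0.1452]
eef_rot: [-0.001, 0.951, 0.31, -0.002]
wrist_force: [0.7, 0.5, -0.3]
opening: 0.7
grasp_force: 0.0
```

Emit:
{"fn": "carry_out", "kwargs": {
  "plan": "0 0 0 0 0 0.952;0 0 0 0 0 0.952;0 0 0 0 0 0.952;0 0 0 0 0 0.952;0 0 0 0 0 0.952;0 0 0 0 0 0.952;0 0 0 0 0 0.952;0 0 0 0 0 0.952"
}}

```text
time_s: 30.47
eef_pos: [0.5792, 0.1495, 0.1452]
eef_rot: [0.0, 0.998, -0.066, -0.002]
wrist_force: [-0.8, -0.2, -0.3]
opening: 0.699
grasp_force: 0.0
```

Emit:
{"fn": "carry_out", "kwargs": {
  "plan": "0.06 0.4 0 0 0 0;0.12 0.8 0 0 0 0;0.14 0.95 0 0 0 0;0.14 0.95 0 0 0 0;0.14 0.95 0 0 0 0;0.14 0.95 0 0 0 0;0.14 0.95 0 0 0 0;0.14 0.95 0 0 0 0"
}}

```text
time_s: 31.13
eef_pos: [0.5847, -0.1307, 0.1454]
eef_rot: [-0.001, 0.998, -0.063, -0.002]
wrist_force: [-0.0, -0.1, 0.1]
opening: 0.701
grasp_force: 0.0
```

Emit:
{"fn": "carry_out", "kwargs": {
  "plan": "0.14 0.95 0 0 0 0;0.14 0.9 0 0 0 0;0.12 0.8 0 0 0 0;0.07 0.4 0 0 0 0;0.03 0.1 0 0 0 0;0 0 0 0 0 0;0 0 0 0 0 0;0 0 0 0 0 0"
}}

```text
time_s: 31.8
eef_pos: [0.5901, -0.2548, 0.147]
eef_rot: [-0.001, 0.998, -0.062, -0.001]
wrist_force: [0.7, -0.3, -0.6]
opening: 0.698
grasp_force: 0.0
```

```bash
python3 - <<'E'
from loc import *
T=ctrl.camera("top")
go(.5883,-.2603,.04,-7.3)
for p,n,q in blobs(T,(12,60,110),(28,200,255),(165,165,245,222),40): print(p,n,rect(T,q,.0425))
T0=dict(np.load("pics/top0.npz"))
crop(T,(165,160,245,220),10,"pics/t8.png")
E
```

```text
t 31.85 tcp [ 0.5902 -0.2548  0.1473] psi -7.14 tilt [-0.0007  0.0009] F [0.13 0.25 0.42] open 0.702 gf 0.0 q6 1.1
  shift units [-0.031  0.142  2.683] turn z 0.028
[201.79032258 191.08064516] 558 (580.6, 148.9, 91.5, 42.9, 80.0)
```

View pics/t8.png

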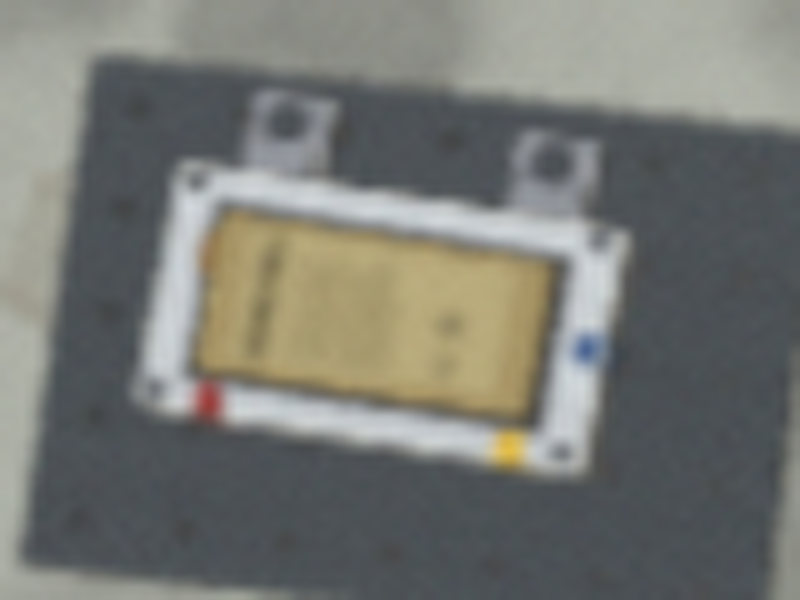

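Cell 1 sits centred inside the black rectangle (crop 195–560 × 205–420), square to the casting. Continue down to cell 2.

Emit:
{"fn": "carry_out", "kwargs": {
  "plan": "-0.03 0.14 0.3 0 0 0.02;0 0 0.6 0 0 0;0 0 0.7 0 0 0;0 0 0.6 0 0 0;0 0 0.3 0 0 0;0 0 0.15 0 0 0;0 0 0 0 0 0;0 0 0 0 0 0"
}}

```text
time_s: 32.52
eef_pos: [0.5889, -0.2625, 0.0425]
eef_rot: [0.0, 0.998, -0.064, 0.001]
wrist_force: [0.2, 0.0, 0.6]
opening: 0.702
grasp_force: 0.0
```

```bash
python3 - <<'E'
from loc import *
S=ctrl.camera("side");S=ctrl.camera("side")
go(.5883,-.2603,.0025,-7.3)
E
```

```text
t 32.62 tcp [ 0.5895 -0.263   0.0435] psi -7.36 tilt [ 0.0026 -0.0018] F [-0.21 -1.09  0.35] open 0.7 gf 0.0 q6 1.1
  shift units [-0.038 -0.063  1.025] turn z -0.011
```

Emit:
{"fn": "carry_out", "kwargs": {
  "plan": "-0.03 -0.06 0.2 0 0 0;0 0 0.3 0 0 0;0 0 0.25 0 0 0;0 0 0.2 0 0 0;0 0 0.07 0 0 0;0 0 0 0 0 0;0 0 0 0 0 0;0 0 0 0 0 0"
}}

```text
time_s: 33.28
eef_pos: [0.5877, -0.26, 0.0012]
eef_rot: [0.0, 0.998, -0.064, 0.0]
wrist_force: [0.3, 0.1, 0.2]
opening: 0.7
grasp_force: 0.0
```

Emit:
{"fn": "carry_out", "kwargs": {
  "plan": "0 0 0 0 0 0;0 0 0 0 0 0;0 0 0 0 0 0;0 0 0 0 0 0;0 0 0 0 0 0;0 0 0 0 0 0;0 0 0 0 0 0;0 0 0 0 0 0",
  "claw": 1
}}

```text
time_s: 33.95
eef_pos: [0.5881, -0.2602, 0.0019]
eef_rot: [0.0, 0.998, -0.064, 0.001]
wrist_force: [-0.7, 0.4, 5.7]
opening: 0.471
grasp_force: 61.0
```

```bash
python3 - <<'E'
from loc import *
S=ctrl.camera("side")
go(.5808,.1494,.145,80)
E
```

```text
t 34.0 tcp [ 0.5881 -0.2602  0.0019] psi -7.37 tilt [ 0.0015 -0.001 ] F [-0.4   0.56  6.06] open 0.464 gf 61.0 q6 1.1
  shift units [10.053 -1.959 -3.576] turn z -15.249
```

Emit:
{"fn": "carry_out", "kwargs": {
  "plan": "0 0 -0.1 0 0 0;0 0 -0.3 0 0 0;0 0 -0.6 0 0 0;0 0 -0.8 0 0 0;0 0 -0.8 0 0 0;0 0 -0.6 0 0 0;0 0 -0.3 0 0 0;0 0 0 0 0 0"
}}

```text
time_s: 34.67
eef_pos: [0.5892, -0.2609, 0.1451]
eef_rot: [0.002, 0.998, -0.064, 0.003]
wrist_force: [0.6, -0.7, -0.5]
opening: 0.467
grasp_force: 60.5
```

```bash
python3 - <<'E'
from loc import *
S=ctrl.camera("side");S=ctrl.camera("side")
go(.5808,.1494,.145,80)
for p,n,q in blobs(S,(12,60,120),(28,200,255),(285,180,360,240),40): x=q[:,0]; print(p.round(1),n,x.min(0),x.max(0))
o=ctrl.get_obs();p=o["eef_pos"];q=o["eef_rot"];R=Ro.from_quat([*q[1:],q[0]]).as_matrix()
print([proj(S,p+R@np.array([d,.021,0])).round(1) for d in(-.0435,0,.0435)])
E
```

```text
t 34.77 tcp [ 0.587  -0.2594  0.1403] psi -7.37 tilt [-0.0006  0.0004] F [-0.21  0.16 -1.69] open 0.466 gf 60.5 q6 1.1
  shift units [10.039 -1.926 -0.118] turn z -15.249
[338.4 209. ] 270 [331 194] [348 219]
[314.9 212.8] 188 [309 203] [322 231]
[array([308. , 216.2]), array([326.3, 218.1]), array([344.7, 220.1])]
```

Emit:
{"fn": "carry_out", "kwargs": {
  "plan": "0 0 0 0 0 -0.953;0 0 0 0 0 -0.953;0 0 0 0 0 -0.953;0 0 0 0 0 -0.953;0 0 0 0 0 -0.953;0 0 0 0 0 -0.953;0 0 0 0 0 -0.953;0 0 0 0 0 -0.953"
}}

```text
time_s: 35.43
eef_pos: [0.5858, -0.2587, 0.1375]
eef_rot: [-0.002, 0.949, 0.314, -0.002]
wrist_force: [-0.5, -0.7, 0.2]
opening: 0.471
grasp_force: 60.5
```

Emit:
{"fn": "carry_out", "kwargs": {
  "plan": "0 0 0 0 0 -0.953;0 0 0 0 0 -0.953;0 0 0 0 0 -0.953;0 0 0 0 0 -0.953;0 0 0 0 0 -0.953;0 0 0 0 0 -0.953;0 0 0 0 0 -0.953;0 0 0 0 0 -0.953"
}}

```text
time_s: 36.1
eef_pos: [0.5858, -0.2587, 0.1375]
eef_rot: [-0.003, 0.765, 0.645, -0.001]
wrist_force: [-0.2, 0.5, 0.4]
opening: 0.463
grasp_force: 60.5
```

Emit:
{"fn": "carry_out", "kwargs": {
  "plan": "0.4 -0.08 0 0 0 0;0.8 -0.16 0 0 0 0;0.95 -0.18 0 0 0 0;0.95 -0.18 0 0 0 0;0.95 -0.18 0 0 0 0;0.95 -0.18 0 0 0 0;0.95 -0.18 0 0 0 0;0.95 -0.18 0 0 0 0"
}}

```text
time_s: 36.77
eef_pos: [0.5812, 0.024, 0.1386]
eef_rot: [-0.002, 0.767, 0.642, -0.001]
wrist_force: [0.5, -0.0, 0.4]
opening: 0.462
grasp_force: 60.5
```

Emit:
{"fn": "carry_out", "kwargs": {
  "plan": "0.95 -0.18 0 0 0 0;0.9 -0.18 0 0 0 0;0.75 -0.14 0 0 0 0;0.4 -0.08 0 0 0 0;0.1 -0.02 0 0 0 0;0 0 0 0 0 0;0 0 0 0 0 0;0 0 0 0 0 0"
}}

```text
time_s: 37.43
eef_pos: [0.5808, 0.1465, 0.1401]
eef_rot: [-0.0, 0.767, 0.642, -0.001]
wrist_force: [-0.1, -0.5, 0.3]
opening: 0.465
grasp_force: 60.5
```

```bash
python3 - <<'E'
from loc import *
go(.5808,.1494,.06,80)
E
```

```text
t 37.43 tcp [0.5808 0.1465 0.1401] psi 79.9 tilt [-0.0014 -0.0004] F [-0.08 -0.54  0.32] open 0.465 gf 60.5 q6 0.23
  shift units [ 0.072 -0.014  2.003] turn z -0.017
```

Emit:
{"fn": "carry_out", "kwargs": {
  "plan": "0.05 -0.015 0.2 0 0 0;0 0 0.4 0 0 0;0 0 0.5 0 0 0;0 0 0.45 0 0 0;0 0 0.3 0 0 0;0 0 0.1 0 0 0;0 0 0.05 0 0 0;0 0 0 0 0 0"
}}

```text
time_s: 38.1
eef_pos: [0.5813, 0.1493, 0.0609]
eef_rot: [0.0, 0.766, 0.643, 0.0]
wrist_force: [-0.2, -1.3, 0.7]
opening: 0.462
grasp_force: 60.5
```

Emit:
{"fn": "carry_out", "kwargs": {
  "plan": "0 0 0 0 0 0;0 0 0 0 0 0;0 0 0 0 0 0;0 0 0 0 0 0;0 0 0 0 0 0;0 0 0 0 0 0;0 0 0 0 0 0;0 0 0 0 0 0"
}}

```text
time_s: 38.77
eef_pos: [0.581, 0.1496, 0.0609]
eef_rot: [-0.0, 0.766, 0.643, 0.0]
wrist_force: [0.3, 0.5, 0.1]
opening: 0.463
grasp_force: 60.5
```

```bash
python3 - <<'E'
from loc import *
go(.5808,.1494,.0451,80)
E
```

```text
t 38.77 tcp [0.581  0.1496 0.0609] psi 80.0 tilt [0. 0.] F [0.33 0.55 0.13] open 0.463 gf 60.5 q6 0.23
  shift units [-0.006 -0.004  0.395] turn z -0.001
```

Emit:
{"fn": "carry_out", "kwargs": {
  "plan": "0 0 0.1 0 0 0;0 0 0.12 0 0 0;0 0 0.1 0 0 0;0 0 0.05 0 0 0;0 0 0.025 0 0 0;0 0 0 0 0 0;0 0 0 0 0 0;0 0 0 0 0 0"
}}

```text
time_s: 39.43
eef_pos: [0.5812, 0.1496, 0.0452]
eef_rot: [0.0, 0.766, 0.643, 0.0]
wrist_force: [0.2, -0.4, -0.2]
opening: 0.465
grasp_force: 60.5
```

Emit:
{"fn": "carry_out", "kwargs": {
  "plan": "0 0 0 0 0 0;0 0 0 0 0 0;0 0 0 0 0 0;0 0 0 0 0 0;0 0 0 0 0 0;0 0 0 0 0 0;0 0 0 0 0 0;0 0 0 0 0 0",
  "claw": -0.4
}}

```text
time_s: 40.1
eef_pos: [0.581, 0.1496, 0.0451]
eef_rot: [-0.0, 0.766, 0.643, 0.0]
wrist_force: [0.3, 0.1, 0.0]
opening: 0.697
grasp_force: 0.0
```

Emit:
{"fn": "carry_out", "kwargs": {
  "plan": "0 0 -0.2 0 0 0;0 0 -0.5 0 0 0;0 0 -0.8 0 0 0;0 0 -0.7 0 0 0;0 0 -0.4 0 0 0;0 0 -0.1 0 0 0;0 0 0 0 0 0;0 0 0 0 0 0"
}}

```text
time_s: 40.77
eef_pos: [0.5804, 0.1495, 0.1524]
eef_rot: [-0.0, 0.766, 0.643, -0.0]
wrist_force: [-0.8, 0.2, -0.6]
opening: 0.696
grasp_force: 0.0
```

```bash
python3 - <<'E'
from loc import *
S=ctrl.camera("side")
go(.4642,-.3885,.145,-10.3)
for p,n,q in blobs(S,(12,60,120),(28,200,255),(225,260,350,310),40): print(p,n,rect(S,q,.0109))
E
```

```text
t 40.82 tcp [0.58   0.1495 0.1516] psi 79.99 tilt [-0.0025 -0.0002] F [ 0.64 -0.2  -0.26] open 0.699 gf 0.0 q6 0.23
  shift units [-0.442 13.751  0.164] turn z 15.759
[273.75280899 290.01685393] 534 (466.5, -391.1, 92.3, 43.4, -10.1)
[336.09550562 282.70786517] 178 (610.7, -364.4, 44.7, 33.4, -89.7)
```

Emit:
{"fn": "carry_out", "kwargs": {
  "plan": "0 0 0 0 0 0.985;0 0 0 0 0 0.985;0 0 0 0 0 0.985;0 0 0 0 0 0.985;0 0 0 0 0 0.985;0 0 0 0 0 0.985;0 0 0 0 0 0.985;0 0 0 0 0 0.985"
}}

```text
time_s: 41.48
eef_pos: [0.5797, 0.1495, 0.1508]
eef_rot: [-0.0, 0.955, 0.297, -0.002]
wrist_force: [0.0, -0.3, -0.7]
opening: 0.705
grasp_force: 0.0
```

Emit:
{"fn": "carry_out", "kwargs": {
  "plan": "0 0 0 0 0 0.985;0 0 0 0 0 0.985;0 0 0 0 0 0.985;0 0 0 0 0 0.985;0 0 0 0 0 0.985;0 0 0 0 0 0.985;0 0 0 0 0 0.985;0 0 0 0 0 0.985"
}}

```text
time_s: 42.15
eef_pos: [0.5797, 0.1495, 0.1508]
eef_rot: [0.0, 0.996, -0.092, -0.002]
wrist_force: [-0.5, -0.5, 0.2]
opening: 0.703
grasp_force: 0.0
```

Emit:
{"fn": "carry_out", "kwargs": {
  "plan": "-0.01 0.4 0 0 0 0;-0.02 0.8 0 0 0 0;-0.03 0.96 0 0 0 0;-0.03 0.96 0 0 0 0;-0.03 0.96 0 0 0 0;-0.03 0.96 0 0 0 0;-0.03 0.96 0 0 0 0;-0.03 0.96 0 0 0 0"
}}

```text
time_s: 42.82
eef_pos: [0.5212, -0.1239, 0.1512]
eef_rot: [-0.001, 0.996, -0.09, -0.002]
wrist_force: [0.8, 0.1, -0.6]
opening: 0.701
grasp_force: 0.0
```

Emit:
{"fn": "carry_out", "kwargs": {
  "plan": "-0.03 0.96 0 0 0 0;-0.03 0.96 0 0 0 0;-0.03 0.96 0 0 0 0;-0.03 0.96 0 0 0 0;-0.03 0.96 0 0 0 0;-0.03 0.9 0 0 0 0;-0.02 0.6 0 0 0 0;0 0.2 0 0 0 0"
}}

```text
time_s: 43.48
eef_pos: [0.4665, -0.3803, 0.151]
eef_rot: [-0.001, 0.996, -0.092, -0.001]
wrist_force: [0.4, 0.0, -0.3]
opening: 0.7
grasp_force: 0.0
```

Emit:
{"fn": "carry_out", "kwargs": {
  "plan": "0 0 0 0 0 0;0 0 0 0 0 0;0 0 0.3 0 0 0;0 0 0.5 0 0 0;0 0 0.5 0 0 0;0 0 0.3 0 0 0;0 0 0 0 0 0;0 0 0 0 0 0"
}}

```text
time_s: 44.15
eef_pos: [0.4685, -0.3756, 0.0881]
eef_rot: [-0.001, 0.996, -0.089, -0.001]
wrist_force: [-0.3, 0.2, -0.9]
opening: 0.701
grasp_force: 0.0
```

```bash
python3 - <<'E'
from loc import *
T=ctrl.camera("top");S=ctrl.camera("side")
go(.4642,-.3885,.0045,-10.3)
for p,n,q in blobs(T,(12,60,110),(28,200,255),(165,165,245,222),40): print(p,n,rect(T,q,.051))
for p,n,q in blobs(S,(12,60,120),(28,200,255),(305,135,350,185),40): print(p,n,rect(S,q,.051))
for n,b in(("T",blobs(T,(45,80,60),(85,255,255),(265,205,300,245))),):
    p=b[0][0];print("cap",cast(T,*p,.085))
E
```

```text
t 44.25 tcp [ 0.4694 -0.3773  0.0901] psi -10.26 tilt [ 0.001  -0.0012] F [ 0.06 -0.76  0.29] open 0.697 gf 0.0 q6 0.88
  shift units [-0.077  0.3    2.139] turn z 0.008
[201.04745167 190.75571178] 569 (580.2, 148.4, 93.5, 42.6, 79.2)
[325.38247012 153.84462151] 251 (578.0, 137.0, 110.5, 48.2, 74.9)
cap [ 0.48938684 -0.06007333  0.085     ]
```

Emit:
{"fn": "carry_out", "kwargs": {
  "plan": "-0.07 0.28 0.2 0 0 0;0 0 0.3 0 0 0;0 0 0.3 0 0 0;0 0 0.3 0 0 0;0 0 0.1 0 0 0;0 0 0 0 0 0;0 0 0 0 0 0;0 0 0 0 0 0"
}}

```text
time_s: 44.92
eef_pos: [0.4641, -0.3879, 0.0414]
eef_rot: [0.0, 0.996, -0.09, 0.0]
wrist_force: [0.5, -0.2, 0.1]
opening: 0.698
grasp_force: 0.0
```

Emit:
{"fn": "carry_out", "kwargs": {
  "plan": "0 0 0 0 0 0;0 0 0 0 0 0;0 0 0 0 0 0;0 0 0 0 0 0;0 0 0 0 0 0;0 0 0 0 0 0;0 0 0 0 0 0;0 0 0 0 0 0"
}}

```text
time_s: 45.58
eef_pos: [0.4638, -0.3877, 0.0411]
eef_rot: [-0.0, 0.996, -0.09, -0.0]
wrist_force: [-0.1, 0.4, -0.0]
opening: 0.696
grasp_force: 0.0
```

```bash
python3 - <<'E'
from loc import *
go(.4642,-.3883,.0045,-10.3)
E
```

```text
t 45.58 tcp [ 0.4638 -0.3877  0.0411] psi -10.3 tilt [-0.  0.] F [-0.07  0.42 -0.02] open 0.696 gf 0.0 q6 0.86
  shift units [0.012 0.013 0.915] turn z -0.0
```

Emit:
{"fn": "carry_out", "kwargs": {
  "plan": "0.012 0.013 0.2 0 0 0;0 0 0.3 0 0 0;0 0 0.25 0 0 0;0 0 0.12 0 0 0;0 0 0.045 0 0 0;0 0 0 0 0 0;0 0 0 0 0 0;0 0 0 0 0 0"
}}

```text
time_s: 46.25
eef_pos: [0.4645, -0.3887, 0.0049]
eef_rot: [0.0, 0.996, -0.09, 0.0]
wrist_force: [0.8, 0.1, 0.2]
opening: 0.701
grasp_force: 0.0
```

Emit:
{"fn": "carry_out", "kwargs": {
  "plan": "0 0 0 0 0 0;0 0 0 0 0 0;0 0 0 0 0 0;0 0 0 0 0 0;0 0 0 0 0 0;0 0 0 0 0 0;0 0 0 0 0 0;0 0 0 0 0 0",
  "claw": 1
}}

```text
time_s: 46.92
eef_pos: [0.4647, -0.3889, 0.0055]
eef_rot: [0.001, 0.996, -0.09, 0.001]
wrist_force: [-0.2, 1.0, 5.9]
opening: 0.464
grasp_force: 60.6
```

```bash
python3 - <<'E'
from loc import *
go(.4642,-.3883,.0045,-10.3)
E
```

```text
t 46.92 tcp [ 0.4647 -0.3889  0.0055] psi -10.3 tilt [ 0.001  -0.0013] F [-0.2   1.03  5.91] open 0.464 gf 60.6 q6 0.86
  shift units [-0.015 -0.014  0.026] turn z -0.0
```

Emit:
{"fn": "carry_out", "kwargs": {
  "plan": "0 0 -0.1 0 0 0;0 0 -0.3 0 0 0;0 0 -0.6 0 0 0;0 0 -0.8 0 0 0;0 0 -0.8 0 0 0;0 0 -0.6 0 0 0;0 0 -0.3 0 0 0;0 0 0 0 0 0"
}}

```text
time_s: 47.58
eef_pos: [0.4657, -0.39, 0.1486]
eef_rot: [0.002, 0.996, -0.09, 0.002]
wrist_force: [0.1, -1.0, -0.8]
opening: 0.461
grasp_force: 60.5
```

```bash
python3 - <<'E'
from loc import *
S=ctrl.camera("side");S=ctrl.camera("side")
go(.5808,.1494,.145,80)
for p,n,q in blobs(S,(12,60,120),(28,200,255),(225,205,330,290),40): x=q[:,0]; print(p.round(1),n,x.min(0),x.max(0))
o=ctrl.get_obs();p=o["eef_pos"];q=o["eef_rot"];R=Ro.from_quat([*q[1:],q[0]]).as_matrix()
print([proj(S,p+R@np.array([d,.021,0])).round(1) for d in(-.0435,0,.0435)])
E
```

```text
t 47.68 tcp [ 0.4639 -0.3879  0.1439] psi -10.3 tilt [-0.0004  0.0004] F [ 0.31  0.05 -0.58] open 0.458 gf 60.5 q6 0.86
  shift units [13.737  0.546 -0.027] turn z -15.761
[281.8 248. ] 291 [272 240] [292 256]
[319.5 215.5] 151 [309 205] [329 231]
[255.4 246.9] 121 [249 238] [262 252]
[array([248.6, 251.1]), array([268. , 254.1]), array([287.6, 257.1])]
```

Emit:
{"fn": "carry_out", "kwargs": {
  "plan": "0 0 0 0 0 -0.985;0 0 0 0 0 -0.985;0 0 0 0 0 -0.985;0 0 0 0 0 -0.985;0 0 0 0 0 -0.985;0 0 0 0 0 -0.985;0 0 0 0 0 -0.985;0 0 0 0 0 -0.985"
}}

```text
time_s: 48.35
eef_pos: [0.463, -0.3869, 0.1413]
eef_rot: [-0.002, 0.953, 0.302, -0.001]
wrist_force: [-0.1, 0.3, -1.0]
opening: 0.459
grasp_force: 60.5
```

Emit:
{"fn": "carry_out", "kwargs": {
  "plan": "0 0 0 0 0 -0.985;0 0 0 0 0 -0.985;0 0 0 0 0 -0.985;0 0 0 0 0 -0.985;0 0 0 0 0 -0.985;0 0 0 0 0 -0.985;0 0 0 0 0 -0.985;0 0 0 0 0 -0.985"
}}

```text
time_s: 49.02
eef_pos: [0.463, -0.3869, 0.1413]
eef_rot: [-0.003, 0.765, 0.645, 0.0]
wrist_force: [0.2, 0.7, -0.7]
opening: 0.461
grasp_force: 60.5
```

Emit:
{"fn": "carry_out", "kwargs": {
  "plan": "0.4 0.02 0 0 0 0;0.8 0.03 0 0 0 0;0.95 0.04 0 0 0 0;0.95 0.04 0 0 0 0;0.95 0.04 0 0 0 0;0.95 0.04 0 0 0 0;0.95 0.04 0 0 0 0;0.95 0.04 0 0 0 0"
}}

```text
time_s: 49.68
eef_pos: [0.5222, -0.1153, 0.1425]
eef_rot: [-0.002, 0.767, 0.642, -0.001]
wrist_force: [1.0, -1.0, -0.7]
opening: 0.459
grasp_force: 60.5
```

Emit:
{"fn": "carry_out", "kwargs": {
  "plan": "0.95 0.04 0 0 0 0;0.95 0.04 0 0 0 0;0.95 0.04 0 0 0 0;0.95 0.04 0 0 0 0;0.95 0.04 0 0 0 0;0.9 0.04 0 0 0 0;0.7 0.02 0 0 0 0;0.35 0.01 0 0 0 0"
}}

```text
time_s: 50.35
eef_pos: [0.579, 0.1476, 0.1423]
eef_rot: [-0.002, 0.766, 0.643, -0.001]
wrist_force: [0.2, 0.2, -0.4]
opening: 0.459
grasp_force: 60.5
```

Emit:
{"fn": "carry_out", "kwargs": {
  "plan": "0 0 0 0 0 0;0 0 0 0 0 0;0 0 0 0 0 0;0 0 0 0 0 0;0 0 0 0 0 0;0 0 0 0 0 0;0 0 0 0 0 0;0 0 0 0 0 0"
}}

```text
time_s: 51.02
eef_pos: [0.5809, 0.143, 0.1446]
eef_rot: [0.0, 0.766, 0.642, 0.0]
wrist_force: [-0.6, -0.3, 0.3]
opening: 0.461
grasp_force: 60.5
```

```bash
python3 - <<'E'
from loc import *
go(.5808,.1494,.07,80)
E
```

```text
t 51.02 tcp [0.5809 0.143  0.1446] psi 79.94 tilt [ 0.0002 -0.    ] F [-0.56 -0.26  0.31] open 0.461 gf 60.5 q6 0.22
  shift units [ 0.158 -0.03   1.866] turn z -0.01
```

Emit:
{"fn": "carry_out", "kwargs": {
  "plan": "0.15 -0.03 0.2 0 0 0;0 0 0.4 0 0 0;0 0 0.5 0 0 0;0 0 0.4 0 0 0;0 0 0.25 0 0 0;0 0 0.1 0 0 0;0 0 0 0 0 0;0 0 0 0 0 0"
}}

```text
time_s: 51.68
eef_pos: [0.581, 0.1498, 0.0709]
eef_rot: [0.0, 0.766, 0.643, 0.0]
wrist_force: [0.1, 1.0, -1.0]
opening: 0.463
grasp_force: 60.5
```

Emit:
{"fn": "carry_out", "kwargs": {
  "plan": "0 0 0 0 0 0;0 0 0 0 0 0;0 0 0 0 0 0;0 0 0 0 0 0;0 0 0 0 0 0;0 0 0 0 0 0;0 0 0 0 0 0;0 0 0 0 0 0"
}}

```text
time_s: 52.35
eef_pos: [0.5806, 0.1496, 0.0705]
eef_rot: [-0.0, 0.766, 0.643, -0.0]
wrist_force: [0.0, 0.5, -0.5]
opening: 0.457
grasp_force: 60.5
```

```bash
python3 - <<'E'
from loc import *
go(.5809,.1495,.0545,80)
E
```

```text
t 52.35 tcp [0.5806 0.1496 0.0705] psi 79.99 tilt [-0. -0.] F [ 0.04  0.53 -0.47] open 0.457 gf 60.5 q6 0.23
  shift units [-0.002  0.007  0.399] turn z -0.001
```

Emit:
{"fn": "carry_out", "kwargs": {
  "plan": "0 0.005 0.1 0 0 0;0 0 0.12 0 0 0;0 0 0.1 0 0 0;0 0 0.05 0 0 0;0 0 0.03 0 0 0;0 0 0 0 0 0;0 0 0 0 0 0;0 0 0 0 0 0"
}}

```text
time_s: 53.02
eef_pos: [0.5809, 0.1496, 0.0544]
eef_rot: [0.0, 0.766, 0.643, 0.0]
wrist_force: [-0.2, 0.5, -1.0]
opening: 0.459
grasp_force: 60.5
```

Emit:
{"fn": "carry_out", "kwargs": {
  "plan": "0 0 0 0 0 0;0 0 0 0 0 0;0 0 0 0 0 0;0 0 0 0 0 0;0 0 0 0 0 0;0 0 0 0 0 0;0 0 0 0 0 0;0 0 0 0 0 0",
  "claw": -0.4
}}

```text
time_s: 53.68
eef_pos: [0.5808, 0.1496, 0.0545]
eef_rot: [-0.0, 0.766, 0.643, 0.0]
wrist_force: [-0.5, -0.3, -0.1]
opening: 0.697
grasp_force: 0.0
```

Emit:
{"fn": "carry_out", "kwargs": {
  "plan": "0 0 -0.2 0 0 0;0 0 -0.5 0 0 0;0 0 -0.7 0 0 0;0 0 -0.6 0 0 0;0 0 -0.3 0 0 0;0 0 -0.1 0 0 0;0 0 0 0 0 0;0 0 0 0 0 0"
}}

```text
time_s: 54.35
eef_pos: [0.5801, 0.1496, 0.1494]
eef_rot: [-0.0, 0.766, 0.643, -0.001]
wrist_force: [-0.5, 0.3, 0.1]
opening: 0.698
grasp_force: 0.0
```

```bash
python3 - <<'E'
from loc import *
S=ctrl.camera("side");S=ctrl.camera("side")
go(.6145,-.0435,.15,80)
for p,n,q in blobs(S,(10,25,150),(32,130,255),(328,190,346,206),10): print("weightS",p,n,cast(S,*p,.0145))
E
```

```text
t 54.45 tcp [0.5796 0.1495 0.1486] psi 79.99 tilt [-0.0032 -0.0002] F [ 0.55 -0.88 -0.41] open 0.7 gf 0.0 q6 0.23
  shift units [-4.6    1.696 -0.036] turn z -0.001
weightS [336.83495146 198.91262136] 103 [ 0.6147257  -0.04418874  0.0145    ]
```

Emit:
{"fn": "carry_out", "kwargs": {
  "plan": "-0.3 0.1 0 0 0 0;-0.7 0.26 0 0 0 0;-0.9 0.34 0 0 0 0;-0.9 0.33 0 0 0 0;-0.8 0.3 0 0 0 0;-0.6 0.22 0 0 0 0;-0.3 0.11 0 0 0 0;-0.1 0.04 0 0 0 0"
}}

```text
time_s: 55.12
eef_pos: [0.6156, -0.0463, 0.1496]
eef_rot: [-0.0, 0.767, 0.642, -0.0]
wrist_force: [0.2, 0.4, 0.4]
opening: 0.699
grasp_force: 0.0
```

Emit:
{"fn": "carry_out", "kwargs": {
  "plan": "0 0 0 0 0 0;0 0 0 0 0 0;0 0 0.3 0 0 0;0 0 0.6 0 0 0;0 0 0.6 0 0 0;0 0 0.4 0 0 0;0 0 0.1 0 0 0;0 0 0 0 0 0"
}}

```text
time_s: 55.78
eef_pos: [0.6142, -0.0417, 0.0683]
eef_rot: [-0.002, 0.766, 0.643, -0.001]
wrist_force: [0.3, 0.4, -0.4]
opening: 0.7
grasp_force: 0.0
```

Emit:
{"fn": "carry_out", "kwargs": {
  "plan": "0 0 0 0 0 0;0 0 0 0 0 0;0 0 0 0 0 0;0 0 0 0 0 0;0 0 0 0 0 0;0 0 0 0 0 0;0 0 0 0 0 0;0 0 0 0 0 0"
}}

```text
time_s: 56.45
eef_pos: [0.6159, -0.0435, 0.0706]
eef_rot: [0.0, 0.766, 0.643, 0.0]
wrist_force: [-0.5, 0.6, -0.8]
opening: 0.7
grasp_force: 0.0
```

```bash
python3 - <<'E'
from loc import *
T=ctrl.camera("top");S=ctrl.camera("side")
go(.6145,-.0435,.004,80)
for p,n,q in blobs(T,(12,60,110),(28,200,255),(165,165,245,222),40): print(p,n,rect(T,q,.0595))
a=cv2.resize(S["pixels"][165:215,310:370,::-1],(480,400),interpolation=cv2.INTER_CUBIC)
b=cv2.resize(T["pixels"][170:215,175:230,::-1],(300,245),interpolation=cv2.INTER_CUBIC)
o=np.zeros((400,790,3),np.uint8);o[:,:480]=a;o[:245,490:]=b;cv2.imwrite("pics/m9.png",o)
E
```

```text
t 56.55 tcp [ 0.6158 -0.0435  0.0705] psi 79.99 tilt [0. 0.] F [ 0.53 -0.71  0.07] open 0.7 gf 0.0 q6 -0.09
  shift units [-0.006 -0.032  1.663] turn z -0.002
[186.97520661 187.60330579] 121 (585.7, 179.2, 38.8, 25.8, -1.3)
```

View pics/m9.png

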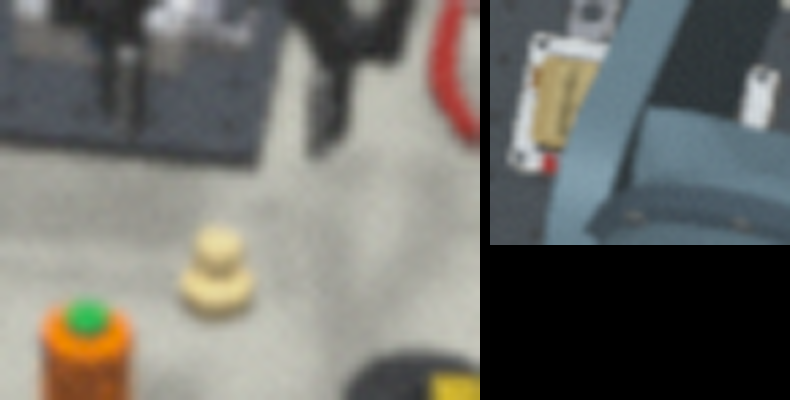

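Side crop: the fingers at (125,135) and (325,150) straddle the weight at (217,280). Lower and grip it.

Emit:
{"fn": "carry_out", "kwargs": {
  "plan": "0.01 -0.03 0.2 0 0 0;0 0 0.4 0 0 0;0 0 0.45 0 0 0;0 0 0.35 0 0 0;0 0 0.2 0 0 0;0 0 0.05 0 0 0;0 0 0 0 0 0;0 0 0 0 0 0"
}}

```text
time_s: 57.22
eef_pos: [0.6152, -0.0429, 0.005]
eef_rot: [0.0, 0.766, 0.643, 0.0]
wrist_force: [0.0, -0.6, 0.6]
opening: 0.701
grasp_force: 0.0
```

Emit:
{"fn": "carry_out", "kwargs": {
  "plan": "0 0 0 0 0 0;0 0 0 0 0 0;0 0 0 0 0 0;0 0 0 0 0 0;0 0 0 0 0 0;0 0 0 0 0 0;0 0 0 0 0 0;0 0 0 0 0 0",
  "claw": 1
}}

```text
time_s: 57.88
eef_pos: [0.6155, -0.043, 0.0057]
eef_rot: [0.001, 0.766, 0.643, 0.0]
wrist_force: [-1.1, 0.8, 5.5]
opening: 0.251
grasp_force: 58.6
```

```bash
python3 - <<'E'
from loc import *
go(.5807,.1494,.15,80)
E
```

```text
t 57.88 tcp [ 0.6155 -0.043   0.0057] psi 80.0 tilt [ 0.0016 -0.0004] F [-1.14  0.76  5.54] open 0.251 gf 58.6 q6 -0.09
  shift units [ 4.586 -1.692 -3.608] turn z -0.0
```

Emit:
{"fn": "carry_out", "kwargs": {
  "plan": "0 0 -0.1 0 0 0;0 0 -0.3 0 0 0;0 0 -0.6 0 0 0;0 0 -0.8 0 0 0;0 0 -0.8 0 0 0;0 0 -0.5 0 0 0;0 0 -0.2 0 0 0;0 0 0 0 0 0"
}}

```text
time_s: 58.55
eef_pos: [0.6163, -0.0432, 0.1397]
eef_rot: [0.002, 0.766, 0.643, 0.002]
wrist_force: [0.1, -0.3, -0.7]
opening: 0.246
grasp_force: 58.7
```

```bash
python3 - <<'E'
from loc import *
S=ctrl.camera("side");S=ctrl.camera("side")
go(.5807,.1494,.13,80)
a=cv2.resize(S["pixels"][135:185,300:360,::-1],(480,400),interpolation=cv2.INTER_CUBIC); cv2.imwrite("pics/m10.png",a)
E
```

```text
t 58.65 tcp [ 0.614  -0.0426  0.1357] psi 79.99 tilt [-0.0011  0.0003] F [ 0.35  0.88 -1.61] open 0.249 gf 58.7 q6 -0.09
  shift units [ 4.583 -1.654  0.142] turn z -0.001
```

View pics/m10.png

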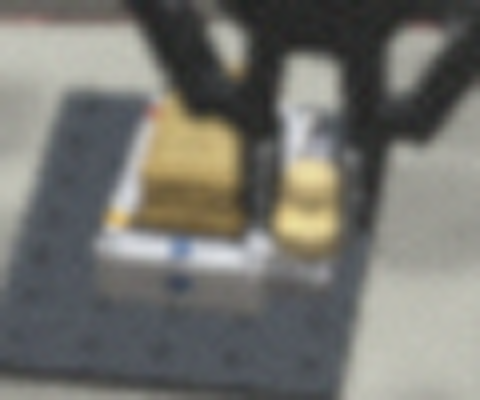

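The weight is held upright between the fingers (crop (305,205)), and the pile of three looks square. Carry it over.

Emit:
{"fn": "carry_out", "kwargs": {
  "plan": "0.3 -0.1 0 0 0 0;0.7 -0.26 0 0 0 0;0.9 -0.33 0 0 0 0;0.9 -0.33 0 0 0 0;0.8 -0.29 0 0 0 0;0.6 -0.21 0 0 0 0;0.3 -0.1 0 0 0 0;0.08 -0.03 0 0 0 0"
}}

```text
time_s: 59.32
eef_pos: [0.5796, 0.1518, 0.1347]
eef_rot: [-0.001, 0.765, 0.644, -0.001]
wrist_force: [0.3, 0.0, -1.4]
opening: 0.25
grasp_force: 58.7
```

Emit:
{"fn": "carry_out", "kwargs": {
  "plan": "0 0 0 0 0 0;0 0 0 0 0 0;0 0 0.2 0 0 0;0 0 0.4 0 0 0;0 0 0.4 0 0 0;0 0 0.2 0 0 0;0 0 0 0 0 0;0 0 0 0 0 0"
}}

```text
time_s: 59.98
eef_pos: [0.5814, 0.1482, 0.0879]
eef_rot: [-0.0, 0.766, 0.642, -0.001]
wrist_force: [0.3, -0.3, -0.6]
opening: 0.247
grasp_force: 58.7
```

Emit:
{"fn": "carry_out", "kwargs": {
  "plan": "0 0 0 0 0 0;0 0 0 0 0 0;0 0 0 0 0 0;0 0 0 0 0 0;0 0 0 0 0 0;0 0 0 0 0 0;0 0 0 0 0 0;0 0 0 0 0 0"
}}

```text
time_s: 60.65
eef_pos: [0.5815, 0.1491, 0.0886]
eef_rot: [0.0, 0.766, 0.643, 0.0]
wrist_force: [0.2, -0.3, -0.6]
opening: 0.249
grasp_force: 58.7
```

```bash
python3 - <<'E'
from loc import *
S=ctrl.camera("side")
go(.5807,.1494,.0658,80)
a=cv2.resize(S["pixels"][125:175,295:355,::-1],(480,400),interpolation=cv2.INTER_CUBIC); cv2.imwrite("pics/m11.png",a)
E
```

```text
t 60.7 tcp [0.5815 0.1491 0.0885] psi 80.0 tilt [ 0. -0.] F [-0.44 -0.33 -0.03] open 0.244 gf 58.7 q6 0.23
  shift units [ 0.003 -0.022  0.568] turn z 0.0
```

View pics/m11.png

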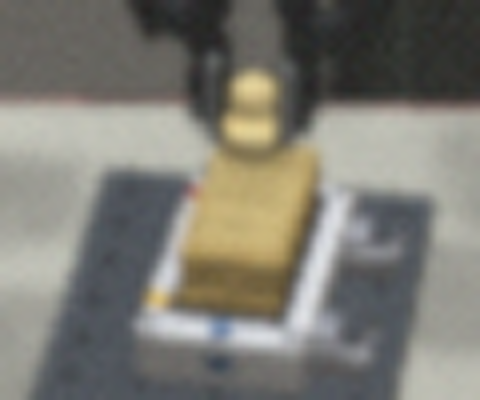

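The weight hangs above the pile (crop (250,110)), upright. Lower it.

Emit:
{"fn": "carry_out", "kwargs": {
  "plan": "0 -0.02 0.1 0 0 0;0 0 0.15 0 0 0;0 0 0.15 0 0 0;0 0 0.08 0 0 0;0 0 0.05 0 0 0;0 0 0.03 0 0 0;0 0 0 0 0 0;0 0 0 0 0 0"
}}

```text
time_s: 61.37
eef_pos: [0.5809, 0.1492, 0.0662]
eef_rot: [0.0, 0.766, 0.643, 0.0]
wrist_force: [1.1, -0.8, -0.7]
opening: 0.247
grasp_force: 58.7
```

```bash
python3 - <<'E'
from loc import *
o,S=st(4)
go(.5807,.1494,.0655,80)
a=cv2.resize(S["pixels"][125:175,295:355,::-1],(480,400),interpolation=cv2.INTER_CUBIC); cv2.imwrite("pics/m12.png",a)
E
```

```text
meanF [ 0.15  0.49 -1.15] [0.29 0.19 0.27]
t 61.57 tcp [0.581  0.1492 0.0664] psi 80.0 tilt [0.0005 0.    ] F [ 0.37  0.14 -1.59] open 0.248 gf 58.7 q6 0.23
  shift units [ 0.003 -0.008  0.022] turn z -0.001
```

Emit:
{"fn": "carry_out", "kwargs": {
  "plan": "0 -0.005 0.012 0 0 0;0 0 0.012 0 0 0;0 0 0 0 0 0;0 0 0 0 0 0;0 0 0 0 0 0;0 0 0 0 0 0;0 0 0 0 0 0;0 0 0 0 0 0"
}}

```text
time_s: 62.23
eef_pos: [0.5807, 0.1493, 0.0652]
eef_rot: [0.0, 0.766, 0.643, 0.0]
wrist_force: [-0.6, 0.1, 0.6]
opening: 0.248
grasp_force: 58.9
```

Emit:
{"fn": "carry_out", "kwargs": {
  "plan": "0 0 0 0 0 0;0 0 0 0 0 0;0 0 0 0 0 0;0 0 0 0 0 0;0 0 0 0 0 0;0 0 0 0 0 0;0 0 0 0 0 0;0 0 0 0 0 0",
  "claw": -0.3
}}

```text
time_s: 62.9
eef_pos: [0.5806, 0.1493, 0.0651]
eef_rot: [-0.0, 0.766, 0.643, -0.0]
wrist_force: [0.7, -0.3, -0.3]
opening: 0.652
grasp_force: 0.0
```

Emit:
{"fn": "carry_out", "kwargs": {
  "plan": "0 0 -0.1 0 0 0;0 0 -0.3 0 0 0;0 0 -0.5 0 0 0;0 0 -0.7 0 0 0;0 0 -0.7 0 0 0;0 0 -0.4 0 0 0;0 0 -0.1 0 0 0;0 0 0 0 0 0"
}}

```text
time_s: 63.57
eef_pos: [0.5818, 0.1494, 0.1796]
eef_rot: [0.001, 0.766, 0.643, 0.002]
wrist_force: [0.2, -0.8, -0.6]
opening: 0.651
grasp_force: 0.0
```

Emit:
{"fn": "carry_out", "kwargs": {
  "plan": "-0.4 -0 0 0 0 0;-0.8 0 0 0 0 0;-0.9 0 0 0 0 0;-0.9 0 0 0 0 0;-0.9 0 0 0 0 0;-0.9 0 0 0 0 0;-0.9 0 0 0 0 0;-0.5 0 0 0 0 0"
}}

```text
time_s: 64.23
eef_pos: [0.5357, -0.0979, 0.1755]
eef_rot: [-0.001, 0.767, 0.642, -0.001]
wrist_force: [0.1, 0.4, -0.1]
opening: 0.652
grasp_force: 0.0
```

```bash
python3 - <<'E'
from loc import *
T=ctrl.camera("top");S=ctrl.camera("side")
go(.5807,.1494,.15,80)
a=cv2.resize(S["pixels"][125:225,265:355,::-1],(450,500),interpolation=cv2.INTER_CUBIC)
b=cv2.resize(T["pixels"][165:265,165:305,::-1],(700//2,250),interpolation=cv2.INTER_CUBIC)
o=np.zeros((500,800,3),np.uint8);o[:,:450]=a;o[:250,450:]=b
cv2.imwrite("pics/m13.png",o)
b=blobs(S,(45,80,60),(85,255,255),(270,165,310,205));print([ (cast(S,*x[0],.085),x[1]) for x in b])
b=blobs(T,(45,80,60),(85,255,255),(255,195,305,250));print([ (cast(T,*x[0],.085),x[1]) for x in b])
E
```

```text
t 64.33 tcp [ 0.536  -0.0978  0.1755] psi 79.74 tilt [-0.0026  0.0003] F [0.2  0.31 0.39] open 0.651 gf 0.0 q6 -0.22
  shift units [6.281 0.027 0.639] turn z -0.045
[(array([ 0.48857794, -0.06429042,  0.085     ]), 26)]
[(array([ 0.4898398, -0.0565126,  0.085    ]), 18)]
```

View pics/m13.png

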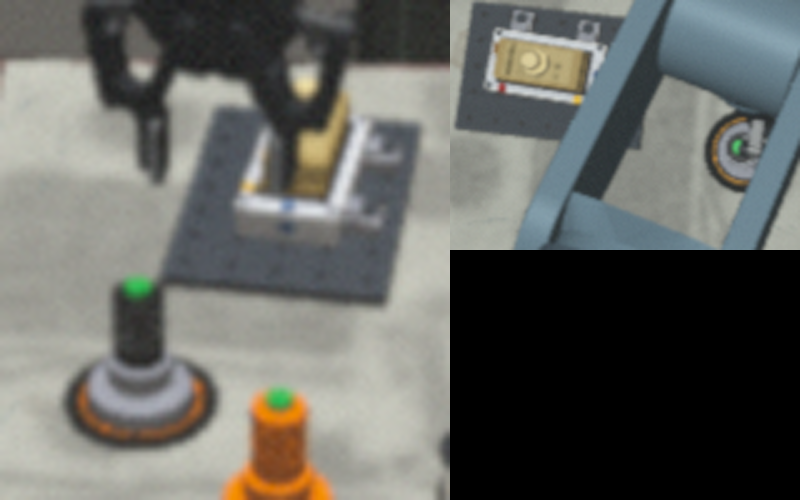

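The weight stands on the pile and the finder is on its pad. I'll move the arm clear for a numeric final check.

Emit:
{"fn": "carry_out", "kwargs": {
  "plan": "-0.4 0 -0.2 0 0 0;-0.8 0 -0.2 0 0 0;-0.9 0 -0.2 0 0 0;-0.9 0 0 0 0 0;-0.9 0 0 0 0 0;-0.9 0 0 0 0 0;-0.6 0 0 0 0 0;-0.2 0 0 0 0 0"
}}

```text
time_s: 65.0
eef_pos: [0.4976, -0.3178, 0.1997]
eef_rot: [-0.001, 0.767, 0.642, -0.0]
wrist_force: [-0.0, -0.6, 0.6]
opening: 0.647
grasp_force: 0.0
```

Emit:
{"fn": "carry_out", "kwargs": {
  "plan": "0 0 0 0 0 0;0 0 0 0 0 0;0 0 0 0 0 0;0 0 0 0 0 0;0 0 0 0 0 0;0 0 0 0 0 0;0 0 0 0 0 0;0 0 0 0 0 0"
}}

```text
time_s: 65.67
eef_pos: [0.4987, -0.3152, 0.2013]
eef_rot: [0.0, 0.766, 0.643, 0.0]
wrist_force: [0.5, -0.1, 0.1]
opening: 0.647
grasp_force: 0.0
```

```bash
python3 - <<'E'
from loc import *
T=ctrl.camera("top");S=ctrl.camera("side");T0=dict(np.load("pics/top0.npz"))
go(.5807,.1494,.15,80)
for p,n,q in blobs(T,(12,60,110),(28,200,255),(165,165,245,222),40): print("pile",p,n,rect(T,q,.0595))
for n,c,box in(("T",T,(165,165,245,222)),("S",S,(305,125,350,185))):
  for p,k,q in blobs(c,(18,40,205),(32,85,255),box,10): print("weight?",n,p,k,cast(c,*p,.078))
b=blobs(S,(45,80,60),(85,255,255),(270,165,310,205));print("cap",[ (cast(S,*x[0],.085).round(4),x[1]) for x in b])
b=blobs(T,(45,80,60),(85,255,255),(255,195,305,250));print("cap",[ (cast(T,*x[0],.085).round(4),x[1]) for x in b])
for nm,lo,hi,box in(("jar",(20,120,100),(32,255,255),(385,160,420,192)),("tape",(8,120,80),(20,255,255),(425,235,465,268)),("orange",(5,180,120),(16,255,255),(298,178,340,212)),("spool",(0,0,0),(180,255,70),(295,135,328,168))):
  print(nm,[ (x[0].round(1),x[1]) for c in(T0,T) for x in blobs(c,lo,hi,box,30)[:1]])
E
```

```text
t 65.77 tcp [ 0.4986 -0.3155  0.2012] psi 80.0 tilt [ 0.0001 -0.0001] F [ 0.55 -0.67 -0.28] open 0.646 gf 0.0 q6 -0.59
  shift units [1.1802e+01 3.0000e-03 1.2800e+00] turn z 0.001
pile [200.07651246 190.49466192] 562 (579.6, 147.3, 95.0, 42.1, 79.7)
weight? T [196.  188.5] 16 [0.58257509 0.15302649 0.078     ]
weight? S [325.91666667 141.25      ] 12 [0.57996336 0.1672981  0.078     ]
cap []
cap [(array([ 0.4894, -0.0601,  0.085 ]), 35)]
jar [(array([403.8, 175.7]), 140)]
tape [(array([444.3, 249.3]), 398), (array([450.6, 254.5]), 67)]
orange []
spool [(array([311.1, 152.8]), 219), (array([311. , 152.8]), 219)]
```

```bash
python3 -c "
from bench import ctrl
print(ctrl.hand_in())"
```

```text
the job is handed in; nothing more can be done
None
```

I handed the job in at about 66 s; no score came back. All three marks were touched in order, at roughly 1.4–1.8 N, and the finder is back upright about 1.5 mm off the pad centre. The three cells are stacked square and centred on the casting, with the weight standing on top. The spool hadn't moved in the last image; the jar and tape were hidden by the arm, so I couldn't check them, though I never worked close to either.

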